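Clamp a row of caster wheels in the ratchet clamp

ROBOT

A 6-joint arm with a two-finger parallel gripper is mounted at the origin on a cart in front of the work surface, level with it; the furniture and walls round the work are solid. World frame = base frame: x ahead of the robot, y to its left, z up, the work surface at z = 0. Lengths are in mm, angles in rad, forces in N, time in s.
With the tool pointing down it reaches from about 400 to 925 mm from the base axis. Payload 12.5 kg.
Tool frame: the origin (TCP) lies at the centre of the arm's flange, where the gripper is bolted on; the fingertips stand 190 mm ahead of it and the grasp point (between the pads) lies 171 mm ahead of it; z points along the fingers, y is the direction in which the jaws open and shut (so a half turn about z gives the same grasp; the last joint's range is limited). The gripper opens to 95 mm and grips with 3 to 60 N. Pads are 20 mm wide; open, the fingers measure 119 mm over their backs; the gripper's body (75 mm by 180 mm) begins 59 mm behind the grasp point.
Start: joints at [1.172, 0.491, 1.559, -0, 1.092, -0.106], TCP at [180.372, 598.407, 404.761] pointing down, gripper open.
Joint ranges: [-3.1, 3.1], [-0.84, 2.19], [0.05, 2.79], [-1.13, 4.28], [0.06, 2.93], [-2.69, 2.69]. Speed limits (rad/s): [2.22, 2.22, 2.79, 3.14, 3.14, 3.14].

INTERFACE

Orientations are given as [roll, pitch, yaw] about the fixed x, y, z axes, in that order (R = Rz(yaw) Ry(pitch) Rx(roll)).
In Python, from cell import env, optics gives the robot as it stands.
- The arm moves only by the tool apply_moves, never from a script. Its argument "commands" is a list of rows, each a list of 7 numbers: the turn, a rotation vector about the tool's x, y, z in degrees, then the shift along the tool's x, y, z in m, then the finger opening in m, from 0 to 0.0951. A call has 1 to 5 rows; each row shifts and turns the commanded pose from where the row before left it, along the tool's axes as they then stand; what a row does not reach is not made up. A row lasts 1/12 s, in which the tool goes at most 41.7 mm and 7.16 degrees, less where a joint would pass 70% of its speed; a pose out of reach is approached as far as the arm can. A call with a gripper value outside its range is refused whole. The fingers move at their own pace and stop on an object; the grip force is fixed at half the most. Time passes only in rows, so rows that do not move let the fingers close. It gives the time, the measured TCP pose, the force and the opening at its end, in the units of the state.
- env.state(): the state, without advancing time (a new reading comes with each control period).
- optics.read_camera(name): name is "scene" or "side" or "wrist"; returns a dict with "color" (480x640x3 uint8, red, green, blue), "fx", "fy", "cx", "cy" (pixels), "eye" and "rotation" of the camera in the world; the wrist camera has in their place "T_tool_cam" (4x4, takes a point from camera to tool coordinates, whose origin is the TCP and whose axes are the flange's). Camera axes: x right, y up, looking along -z (the intrinsics and any distortion apply to the point x, -y, -z); pixel columns grow to the right and rows downward; lengths in mm; the calibration is good to about 2 mm. A picture is of the moment at which its call begins: read the wrist's pose just before it. There is no depth.
- env.job_done(): hands the job in, once; it reports no verdict.
The state is a dict: "t": time; "joints": joint angles; "qvel": joint speeds; "tau": joint torques, N m; "eef_pos": TCP position; "tcp_rot": TCP orientation; "ft_force": force on the tool from outside, world axes, zero at the start; "moment": the same for the moment, N m; "opening": opening from 0.0 (shut) to 1.0 (fully open).
Only numpy, scipy, OpenCV 4.12 (cv2) and the standard library are available. Lean on these libraries where they do the work, as an engineer would, in place of code of your own. Each camera call takes 0.05 s, during which the arm holds its last target. There are 200 camera calls.

TASK

Lay every loose caster wheel flat in the channel of the ratchet clamp, in a row from the fixed fence, then fit the square-bored handle fully down on the clamp's square spindle and pump it stroke by stroke until the jaw's sprung pad is pressed in by 10 to 25 mm, so that the row is held tight against the fence but the pad is not bottomed out. Then lift the handle off and lay it flat, wholly on the rubber mat; move the jaw only by the handle, and leave the other things on the table where they are.

Things in the scene. Friction and masses are not known exactly. Their poses are not given: they have to be found in the camera images.
- clamp: Ratchet wheel clamp, fixed grey plate 12 mm thick. Origin on the table under the channel's middle line; y runs along the channel, x across it away from the robot. Fence at the +y end; the jaw closes towards +y. Lever pivot at x = -135, y = -120 mm. A toothed rack (top z = 27 mm) runs with the jaw beside the channel at x = -82 to -65 mm, with the jaw open from y = -214 to 10 mm.
- channel (a point): Clamp's frame, on the channel floor (white slippery plastic, 12 mm above the table), in the middle of its width, at clamp y = 0. Two low rails, 75 mm apart inside, 5 mm wide, tops 5 mm above the floor, flank it from y = -98 to 140 mm; wheels stand 10 mm proud of them, so fingers can set them down staying above the rails.
- fence: Fixed dark steel block at the +y end of the channel, 86 x 12 mm, top 30 mm above the table; its face to the wheels is at clamp y = 140 mm. Origin: centre of its underside, 12 mm above the table, at clamp y = 146 mm.
- jaw_travel (a joint): Travel of the jaw carriage towards the fence, m: 0 = open, end stop 0.132; starts at 0 to 0.014. A one-way ratchet of 14 mm pitch drives and holds it: it cannot be drawn back, and after a stroke it settles back until the holding pawl catches a tooth. Friction about 2.5 N.
- pad (a joint): How far the grey sprung pad in front of the carriage is pressed in, m: 0 = relaxed, 0.030 = bottomed. Spring 100 N/m. The gauge of the clamping: read it at rest with the lever back at 0.
- pad_face (a point): Middle of the pad's front face (70 mm wide, 13 to 28 mm above the table). Its clamp y is -98 mm + jaw_travel - pad.
- lever (a joint): Swing of the lever carrier with the square spindle, rad, 0 to 0.46 from stop to stop, growing counterclockwise from above. The stroke from 0 to 0.46 drives the jaw by one tooth (14 mm); the stroke back to 0 only clicks over teeth: go fully from stop to stop. Starts anywhere, stays where left (friction 0.04 N m); driving takes up to about 0.25 N m.
- spindle (a point): Centre of the shoulder at the foot of the upright square spindle, 45 mm above the table, on the lever's axis. Turns with the lever; at lever = 0.23 its axes are the clamp's. Spindle 20 mm square (sides along point x, y), 30 mm tall, top 8 mm tapered to 13 mm. The handle fits four ways; with its arm along the point's -x it points to the robot's side, clear of all.
- handle: Loose steel handle, 0.2 kg, upright on the mat at the start. Origin: underside of the hub, on the bore's axis. Hub 40 x 40 x 30 mm high, 21.8 mm square through bore, sides along x and y; grip it across y. A flat arm 18 mm wide, 10 mm high, flush with the underside, runs along +x to an upright black knob. Play on the spindle about 0.9 mm and 0.09 rad.
- knob (a point): On the handle's knob (24 mm in diameter, 10 to 52 mm above the handle's underside): 115 mm along the handle's x from the bore's axis, 34 mm above its underside.
- mat: Thin black rubber mat, fixed, 120 (x) x 220 (y) x 3 mm thick; origin at the centre of its underside. The handle on it rests 3 mm above that. Beyond it stands the fixed tray of casters: front wall at world x = 0.57 m, from y = 0.17 to 0.39 m, 42 mm high; the table edge in front is at x = 0.43 m.
- wheel_a: Loose caster wheel, black disc lying flat, 68 mm in diameter, 15 mm high at the tread (17 at the hub), 0.1 kg; origin at the centre of its underside. Two or three of wheel_a, wheel_b, wheel_c are present, on the table near the fixed toggle jig (wooden block with a red handle, 83 mm high) and the tray of casters (walls 42 mm high).
- wheel_b: Loose caster wheel, black disc lying flat, 68 mm in diameter, 15 mm high at the tread (17 at the hub), 0.1 kg; origin at the centre of its underside. Two or three of wheel_a, wheel_b, wheel_c are present, on the table near the fixed toggle jig (wooden block with a red handle, 83 mm high) and the tray of casters (walls 42 mm high).
- wheel_c: Loose caster wheel, black disc lying flat, 68 mm in diameter, 15 mm high at the tread (17 at the hub), 0.1 kg; origin at the centre of its underside. Two or three of wheel_a, wheel_b, wheel_c are present, on the table near the fixed toggle jig (wooden block with a red handle, 83 mm high) and the tray of casters (walls 42 mm high).
- tape_measure: Bystander: pocket tape measure, 79 x 34 x 58 mm.
- jaw: Jaw carriage with its pad, a dark steel block 113 x 25 mm, top 33 mm above the table: not to be pushed by the fingers. Origin: the clamp's, shifted by jaw_travel towards +y; the block spans -163 to -138 mm in its own y.
There are look-alikes about, which are no part of the job. Leave any pink look-alike of the wheel_b alone.

How it is judged (in metres and radians):
On the way, in this order (a step that is already met when the one before it is completed fails the run):
1. the handle sits fully down on the square spindle (horizontal distance between handle and spindle below 0.005 m and z of handle in the frame of spindle between -0.006 and 0.006 m and angle between handle's own z axis and vertical below 0.15 rad and (angle between the x axis of handle and the x axis of spindle, either way round below 0.2 rad or angle between the x axis of handle and the y axis of spindle, either way round below 0.2 rad)), for 0.3 s.
2. with the handle still on the spindle and every wheel flat in the channel, the jaw has been pumped until the row is pressed against the fence and the pad is pressed in 8 to 26.5 mm (x of wheel_a in the frame of clamp between -0.009 and 0.009 m and y of wheel_a in the frame of clamp between -0.075 and 0.115 m and z of wheel_a in the frame of clamp between 0.008 and 0.016 m and angle between each of wheel_a, wheel_b, wheel_c's own z axis and vertical below 0.1 rad and x of wheel_b in the frame of clamp between -0.009 and 0.009 m and y of wheel_b in the frame of clamp between -0.075 and 0.115 m and z of wheel_b in the frame of clamp between 0.008 and 0.016 m and x of wheel_c in the frame of clamp between -0.009 and 0.009 m and y of wheel_c in the frame of clamp between -0.075 and 0.115 m and z of wheel_c in the frame of clamp between 0.008 and 0.016 m and value of joint pad between 0.008 and 0.0265 m and (contact force between fence and wheel_a above 0.2 N or contact force between fence and wheel_b above 0.2 N or contact force between fence and wheel_c above 0.2 N) and horizontal distance between handle and spindle below 0.008 m and z of handle in the frame of spindle between -0.004 and 0.015 m and angle between handle's own z axis and vertical below 0.2 rad), for 0.2 s.
At the end, for the whole second after the job is handed in: Every wheel present lies flat on the channel floor (within 9 mm of its middle line), the row presses on the fence, the pad is pressed in 8 to 26.5 mm, and the handle lies flat and at rest on the mat, hub centre and knob both over it (x of wheel_a in the frame of clamp between -0.009 and 0.009 m and y of wheel_a in the frame of clamp between -0.075 and 0.115 m and z of wheel_a in the frame of clamp between 0.008 and 0.016 m and angle between each of wheel_a, wheel_b, wheel_c's own z axis and vertical below 0.1 rad and x of wheel_b in the frame of clamp between -0.009 and 0.009 m and y of wheel_b in the frame of clamp between -0.075 and 0.115 m and z of wheel_b in the frame of clamp between 0.008 and 0.016 m and x of wheel_c in the frame of clamp between -0.009 and 0.009 m and y of wheel_c in the frame of clamp between -0.075 and 0.115 m and z of wheel_c in the frame of clamp between 0.008 and 0.016 m and value of joint pad between 0.008 and 0.0265 m and (contact force between fence and wheel_a above 0.2 N or contact force between fence and wheel_b above 0.2 N or contact force between fence and wheel_c above 0.2 N) and x of handle in the frame of mat between -0.06 and 0.06 m and y of handle in the frame of mat between -0.11 and 0.11 m and x of knob in the frame of mat between -0.06 and 0.06 m and y of knob in the frame of mat between -0.11 and 0.11 m and z of handle in the frame of mat between 0 and 0.008 m and angle between handle's own z axis and vertical below 0.08 rad and linear speed of each of handle, wheel_a, wheel_b, wheel_c below 0.02 m/s); the robot touches nothing.
It fails at once if the jaw carriage or pad is pushed by the fingers (over 5 N) (contact force between the fingers and jaw above 5 N).
It fails at once if the tape measure is moved more than 40 mm (distance of tape_measure from where it was at the start of the episode above 0.04 m).
Of wheel_a, wheel_b, wheel_c only 2 to 3 are there at a start; the rules pass over those that are not, and their reading is None.
At some moment in a run one of handle may be knocked a few centimetres aside while the robot is not near it.
Once in a run the grip may slacken for a moment while it holds something.
It also fails if it takes over 208 s, if anything falls off the work surface, if the arm or the gripper's body presses on something with over 40 N, if the wrist force passes 120 N, or if a joint passes its speed limit or range.

## Working session

There is one attempt and no reset: what is moved stays moved. The work goes in short steps, Python scripts to look and compute and a tool call to move; the robot and the scene stay as the last step left them, time stands still between calls to the robot, and variables do not carry over. Pictures are saved under pics/ and viewed, about 12 in all and at most 16, crops included, and the job is handed in when it is done.

Besides the shell and the picture viewer there is one more tool, called after "Emit:" as name(argument=value, ...) on one line, values as JSON. apply_moves: Moves the arm, as the interface text tells. Its arguments: {"type":"object","properties":{"commands":{"type":"array","items":{"type":"array","items":{"type":"number"}}}},"required":["commands"]}

```bash
ls; mkdir -p pics
cat > h.py <<'E'
import numpy as np, cv2
from scipy.spatial.transform import Rotation as R
from cell import env, optics
def tool():
    s=env.state(); T=np.eye(4); T[:3,:3]=R.from_euler('xyz',s['tcp_rot']).as_matrix(); T[:3,3]=s['eef_pos']; return T
def cam(name,save=None):
    T=tool(); d=optics.read_camera(name)
    if name=='wrist':
        M=T@np.array(d['T_tool_cam']); d['eye']=M[:3,3]; d['rotation']=M[:3,:3]
    d['eye']=np.array(d['eye']);d['rotation']=np.array(d['rotation'])
    if save: cv2.imwrite('pics/'+save,d['color'][:,:,::-1])
    return d
def ray(d,u,v):
    return d['rotation']@np.array([(u-d['cx'])/d['fx'],-(v-d['cy'])/d['fy'],-1])
def onplane(d,u,v,z):
    r=ray(d,u,v); return d['eye']+r*(z-d['eye'][2])/r[2]
def proj(d,p):
    q=d['rotation'].T@(np.asarray(p,float)-d['eye']); return np.array([d['cx']+d['fx']*q[0]/-q[2], d['cy']-d['fy']*q[1]/-q[2]])
def tri(a,ua,b,ub):
    A=[];B=[]
    for d,u in((a,ua),(b,ub)):
        r=ray(d,*u);r/=np.linalg.norm(r);P=np.eye(3)-np.outer(r,r);A.append(P);B.append(P@d['eye'])
    A=np.vstack(A);B=np.hstack(B);x=np.linalg.lstsq(A,B,rcond=None)[0]
    return x,np.linalg.norm(A@x-B)
E
python3 - <<'E'
from h import *
print(env.state())
for n in('scene','side','wrist'):
    d=cam(n,n+'0.png'); print(n,[k for k in d],d['eye'].round(1),d['rotation'].round(3).tolist(),d['fx'],d['fy'],d['cx'],d['cy'],d.get('T_tool_cam'),{k:v for k,v in d.items() if 'dist' in k})
E
```

```text
pics
{'t': 0.0, 'joints': array([ 1.17238682e+00,  4.91577386e-01,  1.55943146e+00,  5.89965160e-05,
        1.09166320e+00, -1.05639911e-01]), 'qvel': array([ 0.00022747,  0.00024593, -0.0011538 ,  0.00060323, -0.00063171,
       -0.00058057]), 'tau': array([ 1.23296148e-03, -6.12634563e+01, -2.58188868e+01,  6.92810118e-02,
        4.81332676e-02, -1.10245649e-04]), 'eef_pos': array([180.36823954, 598.38688895, 404.15674712]), 'tcp_rot': array([-3.14052479e+00, -1.65847447e-04,  2.84879574e+00]), 'ft_force': array([-0.06479172,  0.65343975, -0.42558427]), 'moment': array([-0.02836517,  0.04656814,  0.01419159]), 'opening': 1.0013040770251502}
scene ['color', 'fx', 'fy', 'cx', 'cy', 'eye', 'rotation'] [ 515.3 -314.  1048.8] [0.508, -0.013, -0.115] 544.6840291692635 544.6840291692635 326.1587057994036 240.7704521533129 None {}
side ['color', 'fx', 'fy', 'cx', 'cy', 'eye', 'rotation'] [ 422.6 -857.4  761.1] [0.991, -0.02, -0.139] 471.1151448710657 471.1151448710657 321.34348295972785 233.5997998538018 None {}
wrist ['color', 'fx', 'fy', 'cx', 'cy', 'T_tool_cam', 'eye', 'rotation'] [117.4 616.6 384.5] [[0.289, -0.93, -0.228], [0.957, 0.281, 0.068], [0.001, -0.238, 0.971]] 424.70671020794583 424.70671020794583 317.82962779698744 238.3933716460477 [[-1.33803471e-04  9.71185094e-01  2.38326447e-01  6.55846179e+01]
 [ 9.99998902e-01  4.81686352e-04 -1.40145286e-03 -7.00523993e-01]
 [-1.47586872e-03  2.38325998e-01 -9.71184092e-01  1.96913776e+01]
 [ 0.00000000e+00  0.00000000e+00  0.00000000e+00  1.00000000e+00]] {}
```

View pics/scene0.png

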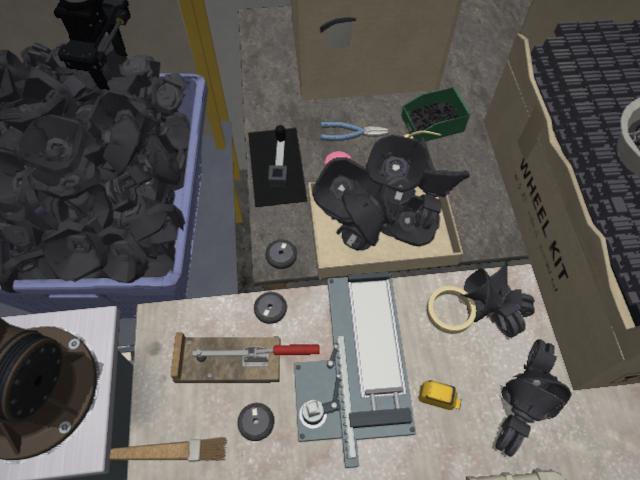

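View pics/side0.png

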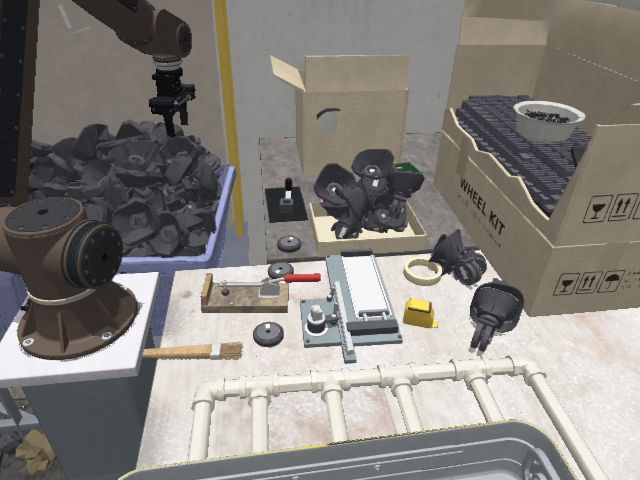

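View pics/wrist0.png

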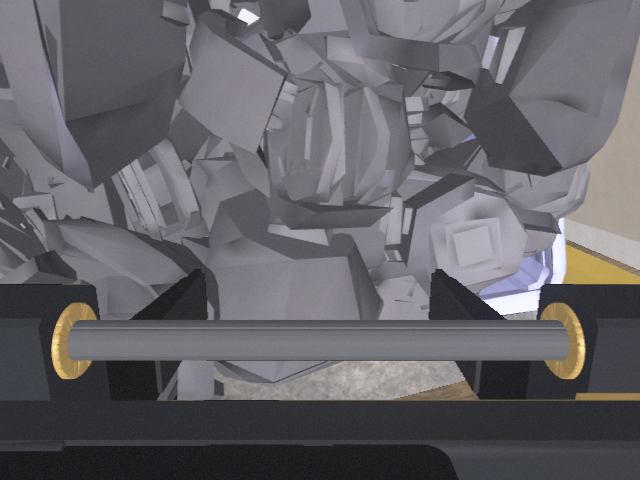

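```bash
sed -i "s/    d\['eye'\]=np.array(d\['eye'\]);.*/    d['eye']=np.array(d['eye'],float); r=np.array(d['rotation'],float); d['rotation']=r if r.shape==(3,3) else R.from_euler('xyz',r).as_matrix()/" h.py
python3 - <<'E'
from h import *
a=cam('scene');b=cam('side')
def comp(d,u,v,thr=75,w=28):
    g=cv2.cvtColor(d['color'],cv2.COLOR_RGB2GRAY); x0,y0=u-w,v-w
    m=(g[y0:v+w,x0:u+w]<thr).astype(np.uint8)
    n,l,s,c=cv2.connectedComponentsWithStats(m); i=l[w,w] or 1+np.argmax(s[1:,4]); x,y,ww,h,A=s[i]
    return (x+x0+(ww-1)/2,y+y0+(h-1)/2),(ww,h,A)
for n,pa,pb in (('W1',(281,252),(289,243)),('W2',(270,307),(281,270)),('W3',(256,421),(268,333))):
    ca,sa=comp(a,*pa);cb,sb=comp(b,*pb)
    print(n,ca,sa,cb,sb,tri(a,ca,b,cb)[0].round(1),onplane(a,*ca,9).round(1),onplane(b,*cb,9).round(1))
for n,p in dict(hub=(278,177),knob=(280,132)).items(): print(n,onplane(a,*p,33 if n=='hub' else 55).round(1))
for n,p in dict(spindle=(313,408),fenceL=(351,277),fenceR=(388,278),jawmid=(381,416)).items(): print(n,onplane(a,*p,{'spindle':75}.get(n,30)).round(1))
for n,p in dict(c0=(329,279),c1=(394,276),c2=(414,434),c3=(298,441),m0=(249,131),m1=(300,128),m2=(306,202),m3=(256,206)).items(): print(n,onplane(a,*p,12 if n[0]=='c' else 3).round(1))
big=cv2.resize(a['color'][260:470,235:475],None,fx=3,fy=2.85,interpolation=cv2.INTER_CUBIC); 
big=cv2.resize(a['color'][262:462,285:425],(560,800)[:2] and (420,600),interpolation=cv2.INTER_CUBIC)
s=b['color'][245:365,240:420]; s=cv2.resize(s,(380,253),interpolation=cv2.INTER_CUBIC)
s2=a['color'][120:275,235:355]; s2=cv2.resize(s2,(268,347),interpolation=cv2.INTER_CUBIC)
o=np.zeros((600,800,3),np.uint8);o[:,:420]=big;o[:253,420:]=s;o[253:,420:688]=s2
cv2.imwrite('pics/mix1.png',o[:,:,::-1])
E
```

```text
W1 (np.float64(281.0), np.float64(251.5)) (np.int32(5), np.int32(4), np.int32(16)) (np.float64(287.5), np.float64(218.5)) (np.int32(40), np.int32(8), np.int32(253)) [494.6 182.1 125.1] [494.7 244.    9. ] [504.9 372.6   9. ]
W2 (np.float64(269.5), np.float64(285.5)) (np.int32(56), np.int32(14), np.int32(576)) (np.float64(287.5), np.float64(260.5)) (np.int32(42), np.int32(6), np.int32(103)) [476.5 165.4   6.1] [464.9 166.5   9. ] [487.9 157.8   9. ]
W3 (np.float64(255.5), np.float64(421.5)) (np.int32(36), np.int32(38), np.int32(439)) (np.float64(268.0), np.float64(338.5)) (np.int32(29), np.int32(16), np.int32(109)) [ 421.8 -100.9  -10.6] [ 421.6 -104.6    9. ] [ 423.6 -120.6    9. ]
hub [502.7 423.8  33. ]
knob [517.  536.4  55. ]
spindle [ 528.4 -106.3   75. ]
fenceL [634.3 157.6  30. ]
fenceR [710. 147.  30.]
jawmid [ 650.4 -124.7   30. ]
c0 [589.8 166.4  12. ]
c1 [726.8 158.4  12. ]
c2 [ 707.4 -159.6   12. ]
c3 [ 496.3 -147.9   12. ]
m0 [441.2 592.    3. ]
m1 [567.3 588.5   3. ]
m2 [560.9 369.    3. ]
m3 [446.8 370.3   3. ]
```

View pics/mix1.png

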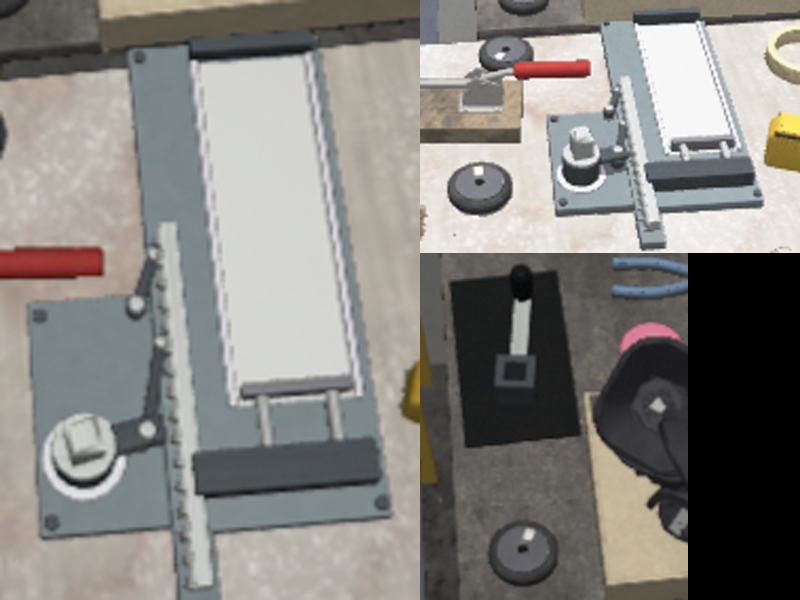

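Emit:
apply_moves(commands=[[0, 0, 0, -0.0337, -0.0207, 0.0042, 0.095], [0, 0, 0, -0.0337, -0.0207, 0.0042, 0.095], [0, 0, 0, -0.0337, -0.0207, 0.0042, 0.095], [0, 0, 0, -0.0337, -0.0207, 0.0042, 0.095]])

```text
t: 0.58
eef_pos: [286.1, 478.9, 387.7]
tcp_rot: [3.142, 0.0, 2.85]
ft_force: [1.1, 0.5, 0.2]
opening: 1.001
```

Emit:
apply_moves(commands=[[0, 0, 0, -0.0337, -0.0207, 0.0042, 0.095], [0, 0, 0, -0.0337, -0.0207, 0.0042, 0.095], [0, 0, 0, -0.0337, -0.0207, 0.0042, 0.095], [0, 0, 0, -0.0337, -0.0207, 0.0042, 0.095]])

```text
t: 0.92
eef_pos: [391.6, 360.4, 371.1]
tcp_rot: [3.141, 0.0, 2.849]
ft_force: [0.4, 1.1, 0.1]
opening: 0.997
```

Emit:
apply_moves(commands=[[0, 0, 0, -0.0337, -0.0207, 0.0042, 0.095], [0, 0, 0, -0.0337, -0.0207, 0.0042, 0.095], [0, 0, 0, -0.0337, -0.0207, 0.0042, 0.095], [0, 0, 0, -0.0337, -0.0207, 0.0042, 0.095]])

```text
t: 1.25
eef_pos: [496.9, 242.1, 354.2]
tcp_rot: [3.141, 0.0, 2.849]
ft_force: [0.9, -0.3, 0.3]
opening: 1.001
```

Emit:
apply_moves(commands=[[0, 0, 7, 0, 0, 0, 0.095], [0, 0, 7, 0, 0, 0, 0.095], [0, 0, 7, 0, 0, 0, 0.095], [0, 0, 7, 0, 0, 0, 0.095], [0, 0, 7, 0, 0, 0, 0.095]])

```text
t: 1.67
eef_pos: [496.0, 243.7, 354.2]
tcp_rot: [-3.141, -0.0, 2.231]
ft_force: [0.1, -0.2, 0.8]
opening: 1.0
```

Emit:
apply_moves(commands=[[0, 0, 7, 0, 0, 0, 0.095], [0, 0, 7, 0, 0, 0, 0.095], [0, 0, 7, 0, 0, 0, 0.095], [0, 0, 7, 0, 0, 0, 0.095], [0, 0, 7, 0, 0, 0, 0.095]])

```text
t: 2.08
eef_pos: [495.9, 243.8, 354.3]
tcp_rot: [-3.141, -0.0, 1.621]
ft_force: [-0.1, 0.7, 0.7]
opening: 0.997
```

Emit:
apply_moves(commands=[[0, 0, 3.2, 0, 0, 0, 0.095], [0, 0, 0, 0, 0, 0, 0.095]])

```text
t: 2.25
eef_pos: [495.9, 243.8, 354.3]
tcp_rot: [-3.142, -0.0, 1.569]
ft_force: [-0.5, 0.2, 0.3]
opening: 0.999
```

```bash
cat >> h.py <<'E'
def circ(d,z,p,rad=34,win=1.5):
    """Hough circle near world point p (centre at height z)"""
    u,v=proj(d,[p[0],p[1],z]); dep=np.linalg.norm(d['eye']-[p[0],p[1],z]); r=rad*d['fx']/dep
    g=cv2.medianBlur(cv2.cvtColor(d['color'],cv2.COLOR_RGB2GRAY),5)
    c=cv2.HoughCircles(g,cv2.HOUGH_GRADIENT_ALT,1.5,20,param1=150,param2=0.6,minRadius=int(r*.85),maxRadius=int(r*1.15))
    if c is None: return []
    c=c.reshape(-1,c.shape[-1]); c=c[np.hypot(c[:,0]-u,c[:,1]-v)<win*r]
    return [(x[:3].round(1).tolist(),round(float(r),1),onplane(d,x[0],x[1],z).round(1).tolist()) for x in c]
E
python3 - <<'E'
from h import *
d=cam('wrist','w1.png'); print(circ(d,15,(495,244)),circ(d,0,(495,244)))
E
```

```text
[([315.0, 228.0, 43.0], 44.3, [494.5, 239.7, 15.0])] [([315.0, 228.0, 43.0], 42.4, [494.4, 236.5, 0.0])]
```

View pics/w1.png

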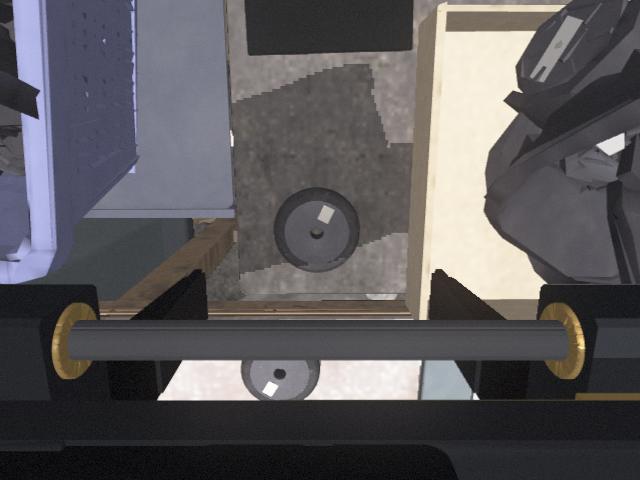

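Emit:
apply_moves(commands=[[0, 0, 0, -0.002, 0, 0.028, 0.095], [0, 0, 0, -0.002, 0, 0.028, 0.095], [0, 0, 0, -0.001, -0.001, 0.028, 0.095], [0, 0, 0, 0, 0, 0, 0.095]])

```text
t: 2.63
eef_pos: [494.0, 238.4, 266.3]
tcp_rot: [-3.135, 0.002, 1.573]
ft_force: [-0.0, 0.2, 0.1]
opening: 1.001
```

```bash
cat >> h.py <<'E'
def hole(d,u,v,w=14):
    """centre of the small dark hub hole near pixel u,v"""
    g=cv2.GaussianBlur(cv2.cvtColor(d['color'],cv2.COLOR_RGB2GRAY),(3,3),0).astype(float); u,v=int(u),int(v)
    p=g[v-w:v+w+1,u-w:u+w+1]; m=((p<p.min()+12)).astype(np.uint8)
    n,l,s,c=cv2.connectedComponentsWithStats(m); y,x=np.unravel_index(p.argmin(),p.shape); i=l[y,x]
    return (c[i]+[u-w,v-w]).round(1),int(s[i,4])
E
python3 - <<'E'
from h import *
d=cam('wrist','w1b.png'); print(tool()[:3,3].round(1))
c=circ(d,15,(495,238)); print(c)
for k in c: print(hole(d,k[0][0],k[0][1],20),onplane(d,*hole(d,k[0][0],k[0][1],20)[0],15))
# compare with earlier view
e=dict(d); T=np.eye(4); s=(-3.142,0,1.569); T[:3,:3]=R.from_euler('xyz',s).as_matrix();T[:3,3]=[495.9,243.8,354.3]
M=T@np.array(d['T_tool_cam']); e['eye']=M[:3,3];e['rotation']=M[:3,:3]; e['color']=cv2.imread('pics/w1.png')[:,:,::-1]
h0=hole(e,317,231)[0]; print(h0,[tri(e,h0,d,hole(d,k[0][0],k[0][1],20)[0]) for k in c])
E
```

```text
[494.6 238.7 268.7]
[([318.0, 247.5, 53.20000076293945], 60.0, [493.3, 241.7, 15.0])]
(array([321.9, 260. ]), 99) [495.497708   234.31273929  15.        ]
[316.1 235.3] [(array([495.5216584 , 232.47048699,   8.87948047]), np.float64(0.005743677810285796))]
```

Run:
```python
import cv2
a=cv2.imread('pics/w1.png')[150:310,230:410]; b=cv2.imread('pics/w1b.png')[150:350,220:430]
import numpy as np
a=cv2.resize(a,(360,320),interpolation=cv2.INTER_CUBIC); b=cv2.resize(b,(420,400),interpolation=cv2.INTER_CUBIC)
o=np.zeros((400,790,3),np.uint8);o[:320,:360]=a;o[:,370:]=b;cv2.imwrite('pics/c1.png',o)
```

```text
(no output)
```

View pics/c1.png

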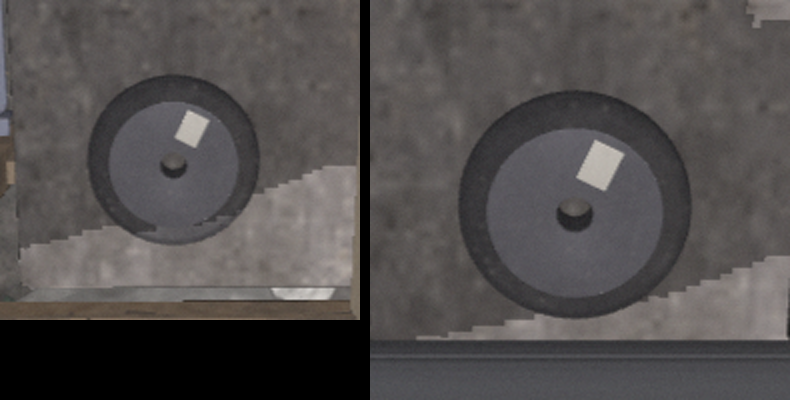

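```bash
cat >> h.py <<'E'
def at(pos,rot,d):
    e=dict(d);T=np.eye(4);T[:3,:3]=R.from_euler('xyz',rot).as_matrix();T[:3,3]=pos
    M=T@np.array(d['T_tool_cam']);e['eye']=M[:3,3];e['rotation']=M[:3,:3];return e
def hub(d,p,z=17,rad=25.5):
    return [c for c in circ(d,z,p,rad,0.8)]
E
python3 - <<'E'
from h import *
d=cam('wrist'); print(tool()[:3,3].round(1), env.state()['tcp_rot'])
e=at([495.9,243.8,354.3],(-3.142,0,1.569),d); e['color']=cv2.imread('pics/w1.png')[:,:,::-1]
print(tri(e,(316.5,232),d,(322,256.7)),onplane(e,316.5,232,17),onplane(d,322,256.7,17))
print(hub(d,(495,238)),hub(e,(495,238)))
a=cam('scene')
for u,v in((280.5,253.5),(270,306.5),(255.5,421.5)): print(onplane(a,u,v,15).round(1))
E
```

```text
[495.1 238.9 270.3] [-3.14014347e+00  4.03319144e-04  1.57269501e+00]
(array([496.29785641, 238.66764937,  24.06347971]), np.float64(0.5907027963494464)) [495.86455323 236.98934916  17.        ] [496.75869187 236.67577648  17.        ]
[([319.5, 258.0, 42.70000076293945], 44.9, [495.3, 235.9, 17.0])] [([316.5, 231.0, 31.899999618530273], 33.3, [495.9, 237.8, 17.0])]
[493.4 236.1  15. ]
[463.2 116.9  15. ]
[ 422.2 -105.8   15. ]
```

Emit:
apply_moves(commands=[[0, 0, -7, 0, 0, 0, 0.095], [0, 0, -7, 0, 0, 0, 0.095], [0, 0, -7, 0, 0, 0, 0.095], [0, 0, -7, 0, 0, 0, 0.095], [0, 0, -7, 0, 0, 0, 0.095]])

```text
t: 3.2
eef_pos: [495.2, 239.1, 272.5]
tcp_rot: [3.138, 0.001, 2.189]
ft_force: [0.9, 0.2, 0.4]
opening: 0.999
```

Emit:
apply_moves(commands=[[0, 0, -7, 0, 0, 0, 0.095], [0, 0, -7, 0, 0, 0, 0.095], [0, 0, -7, 0, 0, 0, 0.095], [0, 0, -7, 0, 0, 0, 0.095], [0, 0, -7, 0, 0, 0, 0.095]])

```text
t: 3.62
eef_pos: [495.2, 239.1, 272.5]
tcp_rot: [3.139, 0.003, 2.8]
ft_force: [-0.6, -0.0, 0.2]
opening: 0.998
```

Emit:
apply_moves(commands=[[0, 0, -7, 0, 0, 0, 0.095], [0, 0, -7, 0, 0, 0, 0.095], [0, 0, 0, 0, 0, 0, 0.095]])

```text
t: 3.87
eef_pos: [495.2, 239.1, 272.3]
tcp_rot: [3.14, 0.003, 3.044]
ft_force: [-0.7, -0.8, 0.2]
opening: 0.998
```

```bash
cat >> h.py <<'E'
def go(p,yaw=None):
    """remaining move to world p (mm), in tool axes [m], and turn about tool z [deg]"""
    T=tool(); q=T[:3,:3].T@(np.asarray(p,float)-T[:3,3])
    print('now',T[:3,3].round(1),'yaw',round(float(env.state()['tcp_rot'][2]),4),'shift m',(q/1000).round(4), 'turn',None if yaw is None else round(float(np.degrees(env.state()['tcp_rot'][2]-yaw)),2))
E
python3 - <<'E'
from h import *
d=cam('wrist'); print(hub(d,(496,237)))
go([496,237,197])
E
```

```text
[([313.5, 252.0, 42.400001525878906], 44.3, [495.9, 236.3, 17.0])]
now [495.1 239.  272.1] yaw 3.0359 shift m [-0.0009 -0.002   0.0751] turn None
```

Emit:
apply_moves(commands=[[0, 0, 0, -0.001, -0.0025, 0.03, 0.095], [0, 0, 0, 0, 0, 0.03, 0.095], [0, 0, 0, 0, 0, 0.015, 0.095], [0, 0, 0, 0, 0, 0, 0.06], [0, 0, 0, 0, 0, 0, 0.06]])

```text
t: 4.33
eef_pos: [495.9, 236.4, 195.8]
tcp_rot: [3.142, -0.0, 3.034]
ft_force: [-0.2, -0.1, 0.4]
opening: 0.911
```

Emit:
apply_moves(commands=[[0, 0, 0, 0, 0, 0, 0.06], [0, 0, 0, 0, 0, 0, 0.06], [0, 0, 0, 0, 0, 0, 0.06], [0, 0, 0, 0, 0, 0, 0.06]])

```text
t: 4.67
eef_pos: [495.8, 236.5, 196.5]
tcp_rot: [3.141, 0.002, 3.037]
ft_force: [-0.9, 1.7, 7.3]
opening: 0.667
```

Emit:
apply_moves(commands=[[0, 0, 0, 0, 0, -0.02, 0.06], [0, 0, 0, 0, 0, -0.03, 0.06], [0, 0, 0, 0, 0, -0.03, 0.06], [0, 0, 0, 0, 0, -0.03, 0.06], [0, 0, 0, 0, 0, -0.03, 0.06]])

```text
t: 5.08
eef_pos: [495.3, 236.2, 337.2]
tcp_rot: [3.141, 0.0, 3.037]
ft_force: [0.0, -0.1, -1.4]
opening: 0.668
```

Run:
```python
from h import *
d=cam('wrist','g1.png'); print(env.state()['opening'],env.state()['ft_force'])
e=cam('side'); a=cam('scene')
u=proj(e,[496,236,150]).astype(int);w=proj(a,[496,236,150]).astype(int);print(u,w)
o=np.zeros((480,800,3),np.uint8);o[:,:480]=d['color'][:,80:560]
o[:320,480:]=cv2.resize(e['color'][u[1]-40:u[1]+40,u[0]-40:u[0]+40],(320,320),interpolation=cv2.INTER_CUBIC)
cv2.imwrite('pics/g1c.png',o[:,:,::-1])
a_=a
for n,p,z in (('redL',(275,350),75),('redR',(319,350),75),('jigTR',(280,340),25),('jigBR',(280,380),25)): print(n,onplane(a,*p,z).round(0))
```

```text
0.6664160356839576 [0.86059674 1.40124959 4.09065173]
[287 199] [277 220]
redL [470.   5.  75.]
redR [550.  -4.  75.]
jigTR [478.  41.  25.]
jigBR [473. -37.  25.]
```

View pics/g1c.png

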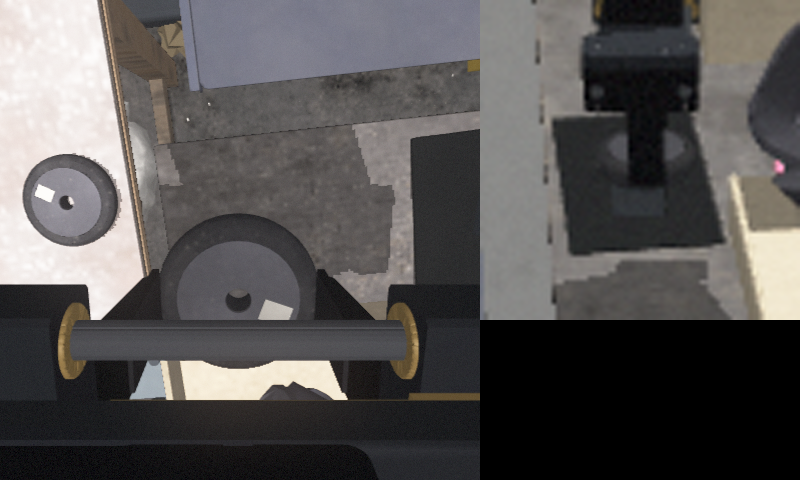

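Emit:
apply_moves(commands=[[0, 0, 0, -0.004, -0.0398, 0, 0.06], [0, 0, 0, -0.004, -0.0398, 0, 0.06], [0, 0, 0, -0.004, -0.0398, 0, 0.06]])

```text
t: 5.48
eef_pos: [494.4, 115.3, 334.2]
tcp_rot: [-3.141, -0.002, 3.039]
ft_force: [1.2, -0.4, -0.2]
opening: 0.668
```

Emit:
apply_moves(commands=[[0, 0, 0, -0.036, -0.0175, 0, 0.06], [0, 0, 0, -0.036, -0.0175, 0, 0.06], [0, 0, 0, -0.036, -0.0175, 0, 0.06], [0, 0, 0, -0.036, -0.0175, 0, 0.06], [0, 0, 0, -0.036, -0.0175, 0, 0.06]])

```text
t: 5.9
eef_pos: [666.2, 9.1, 333.8]
tcp_rot: [3.142, -0.002, 3.037]
ft_force: [0.4, 1.2, -1.0]
opening: 0.666
```

Emit:
apply_moves(commands=[[0, 0, 7, 0, 0, 0, 0.06], [0, 0, 7, 0, 0, 0, 0.06], [0, 0, 7, 0, 0, 0, 0.06], [0, 0, 7, 0, 0, 0, 0.06], [0, 0, 7, 0, 0, 0, 0.06]])

```text
t: 6.32
eef_pos: [664.9, 10.4, 333.4]
tcp_rot: [-3.14, -0.002, 2.42]
ft_force: [-0.0, -0.1, -1.1]
opening: 0.668
```

Emit:
apply_moves(commands=[[0, 0, 7, 0, 0, 0, 0.06], [0, 0, 7, 0, 0, 0, 0.06], [0, 0, 7, 0, 0, 0, 0.06], [0, 0, 7, 0, 0, 0, 0.06], [0, 0, 7, 0, 0, 0, 0.06]])

```text
t: 6.73
eef_pos: [664.8, 10.5, 333.6]
tcp_rot: [-3.139, -0.001, 1.809]
ft_force: [-0.7, 0.2, -0.3]
opening: 0.665
```

Emit:
apply_moves(commands=[[0, 0, 7, 0, 0, 0, 0.06], [0, 0, 7, 0, 0, 0, 0.06], [0, 0, 4, 0, 0, 0, 0.06], [0, 0, 0, 0, 0, 0, 0.06]])

```text
t: 7.07
eef_pos: [664.8, 10.5, 333.7]
tcp_rot: [-3.139, -0.0, 1.498]
ft_force: [-0.1, 0.6, -0.1]
opening: 0.665
```

Run:
```python
from h import *
d=cam('wrist','ch1.png'); print(tool()[:3,3], env.state()['tcp_rot'],env.state()['opening'])
```

```text
[664.87988723  10.51979004 333.9227471 ] [-3.13960122e+00 -8.41234666e-05  1.50274973e+00] 0.6663303466897522
```

View pics/ch1.png

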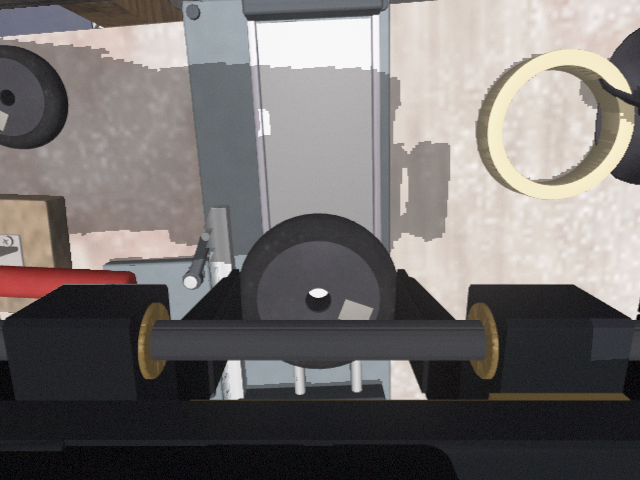

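Run:
```python
from h import *
im=cv2.imread('pics/ch1.png'); g=cv2.cvtColor(im,cv2.COLOR_BGR2GRAY)
for r in (30,60,110,150,190): print(r,'L',240,g[r,240:276].tolist(),'\n   R',366,g[r,366:402].tolist())
for c in (280,300,320,345,365): print(c,g[0:32,c].tolist())
```

```text
30 L 240 [168, 167, 166, 170, 164, 167, 170, 156, 220, 240, 244, 245, 247, 249, 231, 157, 173, 237, 246, 247, 247, 247, 248, 247, 247, 247, 247, 247, 247, 247, 247, 247, 247, 247, 247, 247] 
   R 366 [246, 247, 247, 248, 235, 167, 187, 240, 248, 247, 246, 246, 239, 198, 173, 179, 180, 177, 177, 178, 177, 175, 153, 141, 195, 216, 216, 215, 216, 212, 215, 212, 212, 214, 214, 213]
60 L 240 [165, 165, 164, 165, 165, 165, 164, 165, 160, 150, 202, 235, 243, 246, 249, 249, 234, 155, 135, 233, 247, 247, 247, 247, 247, 247, 247, 248, 248, 247, 248, 248, 247, 247, 247, 247] 
   R 366 [248, 248, 247, 248, 241, 186, 166, 228, 246, 248, 245, 245, 243, 214, 180, 177, 177, 178, 177, 176, 175, 173, 157, 142, 198, 218, 213, 213, 212, 213, 212, 212, 210, 213, 213, 210]
110 L 240 [106, 110, 107, 108, 109, 107, 108, 107, 112, 110, 108, 110, 107, 112, 144, 163, 171, 177, 232, 243, 209, 133, 199, 242, 247, 220, 188, 187, 179, 173, 174, 175, 173, 173, 174, 170] 
   R 366 [173, 173, 173, 175, 172, 145, 115, 133, 170, 175, 174, 169, 168, 159, 130, 121, 117, 121, 120, 117, 119, 119, 108, 103, 131, 144, 143, 1
[... 885 characters left out ...]
 60, 60, 58, 74, 143, 175, 203, 248, 247, 247, 247, 247, 248, 247, 247, 247]
300 [117, 116, 111, 110, 114, 117, 114, 116, 113, 108, 94, 87, 74, 59, 61, 62, 59, 62, 76, 146, 178, 228, 247, 248, 248, 248, 247, 248, 247, 248, 248, 248]
320 [113, 114, 111, 114, 114, 114, 117, 117, 107, 96, 88, 76, 62, 64, 64, 65, 62, 78, 137, 179, 224, 248, 248, 248, 248, 248, 248, 248, 248, 248, 248, 248]
345 [112, 112, 112, 115, 114, 115, 116, 102, 89, 84, 68, 61, 62, 61, 63, 59, 78, 150, 184, 227, 247, 247, 248, 247, 248, 248, 248, 248, 247, 248, 248, 248]
365 [106, 111, 110, 114, 115, 113, 105, 98, 84, 68, 58, 59, 59, 64, 59, 80, 150, 179, 209, 247, 247, 247, 248, 248, 247, 248, 247, 247, 248, 248, 247, 247]
```

Run:
```python
from h import *
d=cam('wrist'); d=at([664.88,10.52,333.92],[-3.1396,-.0001,1.50275],d)
rows=[30,60,110,150,190]
L=np.array([onplane(d,c,r,17)[:2] for c,r in zip([254.5,256.5,260.4,263,266],rows)])
Rr=np.array([onplane(d,c,r,17)[:2] for c,r in zip([372.8,373,373.7,374.2,374.6],rows)])
F=np.array([onplane(d,c,r,12)[:2] for c,r in ((280,19.4),(300,18.6),(320,17.4),(345,16.4),(365,15.4))])
Ft=np.array([onplane(d,c,r,30)[:2] for c,r in ((280,12.4),(300,11.8),(320,10.6),(345,9.2),(365,8.2))])
for n,P in (('L',L),('R',Rr),('F',F),('Ft',Ft)):
    v=cv2.fitLine(P.astype(np.float32),cv2.DIST_L2,0,.01,.01).ravel(); print(n,P.round(1).tolist(),'ang',np.degrees(np.arctan2(v[1],v[0])).round(2))
mid=(L+Rr)/2; v=cv2.fitLine(mid.astype(np.float32),cv2.DIST_L2,0,.01,.01).ravel(); v=v*(1 if v[1]>0 else -1); print('mid',v, 'width',np.linalg.norm(L-Rr,axis=1))
```

```text
L [[633.4, 144.2], [632.9, 126.2], [632.3, 94.8], [631.4, 68.5], [630.8, 41.0]] ang 88.56
R [[709.4, 139.0], [708.8, 121.0], [708.1, 89.6], [707.5, 63.3], [706.7, 35.9]] ang 88.58
F [[650.0, 150.5], [663.0, 150.1], [676.1, 149.9], [692.3, 149.4], [705.3, 149.1]] ang -1.45
Ft [[651.6, 150.0], [663.8, 149.5], [676.0, 149.3], [691.2, 149.0], [703.4, 148.8]] ang -1.26
mid [2.4990179e-02 9.9968767e-01 6.7012366e+02 9.2351944e+01] width [76.11505679 76.12755498 76.01480814 76.23572488 76.11597294]
```

Run:
```python
from h import *
go([670.6,113.8,240],np.pi/2-.025)
```

```text
now [664.9  10.5 334.2] yaw 1.504 shift m [ 0.1034 -0.0011  0.0942] turn -2.39
```

Emit:
apply_moves(commands=[[0, 0, 0, 0.0345, -0.0004, 0, 0.06], [0, 0, 0, 0.0345, -0.0004, 0, 0.06], [0, 0, 0, 0.0345, -0.0004, 0, 0.06], [0, 0, -2.4, 0, 0, 0, 0.06]])

```text
t: 7.5
eef_pos: [670.7, 118.9, 334.7]
tcp_rot: [-3.141, -0.001, 1.549]
ft_force: [-0.8, 0.6, -1.4]
opening: 0.662
```

Emit:
apply_moves(commands=[[0, 0, 0, 0, 0, 0.03, 0.06], [0, 0, 0, 0, 0, 0.03, 0.06], [0, 0, 0, 0, 0, 0.03, 0.06], [0, 0, 0, 0, 0, 0, 0.06]])

```text
t: 7.83
eef_pos: [669.7, 113.8, 239.3]
tcp_rot: [-3.133, 0.001, 1.546]
ft_force: [-1.2, 0.2, -1.9]
opening: 0.665
```

Run:
```python
from h import *
go([670.6,113.8,212],np.pi/2-.025); print(env.state()['ft_force'])
```

```text
now [669.7 113.8 239.3] yaw 1.5458 shift m [0.     0.0012 0.0273] turn 0.0
[-1.16170379  0.21205133 -1.9339027 ]
```

Emit:
apply_moves(commands=[[0, 0, 0, 0, 0.001, 0.015, 0.06], [0, 0, 0, 0, 0, 0.01, 0.06], [0, 0, 0, 0, 0, 0.002, 0.06], [0, 0, 0, 0, 0, 0, 0.06]])

```text
t: 8.17
eef_pos: [672.1, 113.8, 218.4]
tcp_rot: [-3.142, -0.0, 1.544]
ft_force: [0.6, 0.6, -1.4]
opening: 0.666
```

Emit:
apply_moves(commands=[[0, 0, 0, 0, 0, 0.001, 0.06], [0, 0, 0, 0, 0, 0.001, 0.06], [0, 0, 0, 0, 0, 0, 0.06]])

```text
t: 8.42
eef_pos: [672.1, 113.8, 217.0]
tcp_rot: [3.141, -0.0, 1.543]
ft_force: [-0.1, -0.2, -1.2]
opening: 0.667
```

Emit:
apply_moves(commands=[[0, 0, 0, 0, -0.0015, 0.004, 0.06], [0, 0, 0, 0, 0, 0, 0.06]])

```text
t: 8.58
eef_pos: [670.2, 113.8, 212.0]
tcp_rot: [-3.141, -0.0, 1.543]
ft_force: [-1.5, -0.0, -0.9]
opening: 0.663
```

Emit:
apply_moves(commands=[[0, 0, 0, 0, 0, 0.002, 0.06], [0, 0, 0, 0, 0, 0, 0.06]])

```text
t: 8.75
eef_pos: [670.4, 113.8, 210.0]
tcp_rot: [-3.141, -0.0, 1.543]
ft_force: [0.1, -0.7, -0.8]
opening: 0.667
```

Emit:
apply_moves(commands=[[0, 0, 0, 0, 0, 0.001, 0.06], [0, 0, 0, 0, 0, 0, 0.085], [0, 0, 0, 0, 0, 0, 0.085], [0, 0, 0, 0, 0, 0, 0.085], [0, 0, 0, 0, 0, 0, 0.085]])

```text
t: 9.17
eef_pos: [670.5, 113.9, 209.4]
tcp_rot: [3.141, -0.0, 1.543]
ft_force: [1.2, 0.1, -0.3]
opening: 0.874
```

Emit:
apply_moves(commands=[[0, 0, 0, 0, 0, 0, 0.085], [0, 0, 0, 0, 0, -0.02, 0.085], [0, 0, 0, 0, 0, -0.03, 0.085], [0, 0, 0, 0, 0, -0.04, 0.085], [0, 0, 0, 0, 0, -0.04, 0.085]])

```text
t: 9.58
eef_pos: [670.3, 113.8, 340.2]
tcp_rot: [-3.14, 0.0, 1.543]
ft_force: [-0.1, 0.9, 0.7]
opening: 0.893
```

Emit:
apply_moves(commands=[[0, 0, 0, 0, 0, 0, 0.095]])

```text
t: 9.67
eef_pos: [671.2, 114.0, 347.6]
tcp_rot: [3.13, -0.001, 1.543]
ft_force: [0.0, -0.8, 0.5]
opening: 0.924
```

Run:
```python
from h import *
d=cam('wrist','p1.png'); go([463,117,270],np.pi/2)
print(hub(d,(670,114),29),[ (c[0],c[2]) for c in circ(d,27,(670,114))])
```

```text
now [670.8 113.9 344. ] yaw 1.5433 shift m [-0.0027 -0.2083  0.0724] turn -1.57
[([312.0, 229.5, 34.29999923706055], 35.4, [671.5, 113.7, 29.0])] [([310.5, 223.5, 46.400001525878906], [670.6, 117.8, 27.0])]
```

Emit:
apply_moves(commands=[[0, 0, 0, -0.0005, -0.0416, 0, 0.095], [0, 0, 0, -0.0005, -0.0416, 0, 0.095], [0, 0, 0, -0.0005, -0.0416, 0, 0.095], [0, 0, 0, -0.0005, -0.0416, 0, 0.095], [0, 0, 0, -0.0005, -0.0416, 0, 0.095]])

```text
t: 10.13
eef_pos: [460.2, 117.0, 338.5]
tcp_rot: [-3.14, 0.0, 1.543]
ft_force: [0.1, 0.8, 0.5]
opening: 1.001
```

Emit:
apply_moves(commands=[[0, 0, 0, 0, 0, 0.035, 0.095], [0, 0, 0, 0, 0, 0.035, 0.095], [0, 0, 0, 0, 0, 0, 0.095], [0, 0, 0, 0, 0, 0, 0.095]])

```text
t: 10.47
eef_pos: [462.5, 117.1, 268.4]
tcp_rot: [-3.138, 0.0, 1.543]
ft_force: [-0.2, -0.1, -0.1]
opening: 1.002
```

Run:
```python
from h import *
d=cam('wrist','w2.png'); h=hub(d,(463,117)); print(h); go(([*h[0][2][:2],197] if h else [463,117,197]),np.pi/2)
```

```text
[([321.0, 256.5, 42.900001525878906], 45.0, [464.1, 115.4, 17.0])]
now [462.9 117.1 269.5] yaw 1.5433 shift m [-0.0017  0.0013  0.0725] turn -1.58
```

Emit:
apply_moves(commands=[[0, 0, 0, -0.0017, 0.0013, 0.03, 0.095], [0, 0, 0, 0, 0, 0.03, 0.095], [0, 0, 0, 0, 0, 0.013, 0.095], [0, 0, 0, 0, 0, 0, 0.06], [0, 0, 0, 0, 0, 0, 0.06]])

```text
t: 10.93
eef_pos: [464.4, 115.4, 197.1]
tcp_rot: [3.141, -0.0, 1.543]
ft_force: [0.8, 0.5, 0.0]
opening: 0.909
```

Emit:
apply_moves(commands=[[0, 0, 0, 0, 0, 0, 0.06], [0, 0, 0, 0, 0, 0, 0.06], [0, 0, 0, 0, 0, 0, 0.06], [0, 0, 0, 0, 0, 0, 0.06], [0, 0, 0, 0, 0, 0, 0.06]])

```text
t: 11.35
eef_pos: [464.0, 115.4, 197.4]
tcp_rot: [3.14, -0.0, 1.543]
ft_force: [-1.2, 1.1, 10.2]
opening: 0.664
```

Emit:
apply_moves(commands=[[0, 0, 0, 0, 0, -0.02, 0.06], [0, 0, 0, 0, 0, -0.03, 0.06], [0, 0, 0, 0, 0, -0.03, 0.06], [0, 0, 0, 0, 0, -0.03, 0.06], [0, 0, 0, 0, 0, -0.025, 0.06]])

```text
t: 11.77
eef_pos: [463.5, 115.3, 333.7]
tcp_rot: [3.14, -0.0, 1.543]
ft_force: [1.3, -0.3, -0.2]
opening: 0.664
```

Emit:
apply_moves(commands=[[0, 0, 0, 0, 0, 0, 0.06]])

```text
t: 11.85
eef_pos: [464.0, 115.5, 335.9]
tcp_rot: [3.134, -0.001, 1.544]
ft_force: [-0.3, -0.2, -1.1]
opening: 0.667
```

Run:
```python
from h import *
d=cam('wrist','g2.png'); z=tool()[2,3]; p=tool()[:2,3]; print(circ(d,z-197+15,p),hub(d,p,z-180),env.state()['opening'],env.state()['ft_force'])
go([668+.025*34,9.8+34,330],np.pi/2-.025)
```

```text
[] [([319.5, 300.0, 59.79999923706055], 61.8, [466.8, 115.7, 153.7])] 0.6654087434947975 [ 0.44531049  0.03093669 -1.75942008]
now [463.7 115.4 333.7] yaw 1.5433 shift m [-0.0659  0.207   0.0047] turn -0.14
```

Emit:
apply_moves(commands=[[0, 0, 0, -0.011, 0.0345, 0, 0.06], [0, 0, 0, -0.011, 0.0345, 0, 0.06], [0, 0, 0, -0.011, 0.0345, 0, 0.06], [0, 0, 0, -0.011, 0.0345, 0, 0.06], [0, 0, 0, -0.011, 0.0345, 0, 0.06]])

```text
t: 12.32
eef_pos: [636.0, 54.9, 329.9]
tcp_rot: [-3.14, -0.0, 1.543]
ft_force: [0.1, 0.8, -1.3]
opening: 0.665
```

Emit:
apply_moves(commands=[[0, 0, 0, -0.011, 0.0345, 0, 0.06], [0, 0, 0, 0, 0, 0.03, 0.06], [0, 0, 0, 0, 0, 0.03, 0.06], [0, 0, 0, 0, 0, 0.03, 0.06], [0, 0, 0, 0, 0, 0, 0.06]])

```text
t: 12.73
eef_pos: [667.3, 43.5, 234.2]
tcp_rot: [-3.131, -0.0, 1.543]
ft_force: [-1.6, -0.3, -2.8]
opening: 0.668
```

Emit:
apply_moves(commands=[[0, 0, 0, 0, 0, 0.015, 0.06], [0, 0, 0, 0, 0, 0, 0.06]])

```text
t: 12.9
eef_pos: [668.4, 43.7, 224.4]
tcp_rot: [-3.138, -0.0, 1.543]
ft_force: [-1.5, -0.6, -2.2]
opening: 0.666
```

Run:
```python
from h import *
go([668+.025*34,9.8+34,209.5],np.pi/2-.025);print(env.state()['ft_force'])
```

```text
now [668.4  43.7 224.4] yaw 1.5433 shift m [0.0001 0.0005 0.0149] turn -0.14
[-1.53900906 -0.58723848 -2.23215859]
```

Emit:
apply_moves(commands=[[0, 0, 0, 0, 0, 0.005, 0.06], [0, 0, 0, 0, 0, 0.003, 0.06], [0, 0, 0, 0, 0, 0, 0.06], [0, 0, 0, 0, 0, 0, 0.06]])

```text
t: 13.23
eef_pos: [668.9, 43.7, 219.0]
tcp_rot: [3.141, -0.0, 1.543]
ft_force: [-0.4, 0.4, -0.6]
opening: 0.67
```

Emit:
apply_moves(commands=[[0, 0, 0, 0, 0, 0.0005, 0.06], [0, 0, 0, 0, 0, 0, 0.06]])

```text
t: 13.4
eef_pos: [668.9, 43.7, 218.3]
tcp_rot: [3.141, -0.0, 1.543]
ft_force: [-0.2, 0.1, -1.0]
opening: 0.667
```

Emit:
apply_moves(commands=[[0, 0, 0, 0, 0, 0.005, 0.06], [0, 0, 0, 0, 0, 0.002, 0.06], [0, 0, 0, 0, 0, 0, 0.06]])

```text
t: 13.65
eef_pos: [668.7, 43.7, 210.1]
tcp_rot: [-3.141, -0.0, 1.543]
ft_force: [0.3, 0.5, -0.7]
opening: 0.667
```

Emit:
apply_moves(commands=[[0, 0, 0, 0, 0, 0.002, 0.06], [0, 0, 0, 0, 0, 0, 0.06]])

```text
t: 13.82
eef_pos: [668.9, 43.7, 209.5]
tcp_rot: [3.141, -0.0, 1.543]
ft_force: [-1.8, 0.5, 5.4]
opening: 0.665
```

Emit:
apply_moves(commands=[[0, 0, 0, 0, 0, 0, 0.085], [0, 0, 0, 0, 0, 0, 0.085], [0, 0, 0, 0, 0, 0, 0.085], [0, 0, 0, 0, 0, 0, 0.085], [0, 0, 0, 0, 0, 0, 0.085]])

```text
t: 14.23
eef_pos: [668.9, 43.7, 208.7]
tcp_rot: [-3.141, -0.0, 1.543]
ft_force: [-0.1, -0.5, 0.1]
opening: 0.889
```

Emit:
apply_moves(commands=[[0, 0, 0, 0, 0, -0.02, 0.085], [0, 0, 0, 0, 0, -0.03, 0.085], [0, 0, 0, 0, 0, -0.04, 0.085], [0, 0, 0, 0, 0, -0.04, 0.095], [0, 0, 0, 0, 0, 0, 0.095]])

```text
t: 14.65
eef_pos: [669.7, 43.7, 346.8]
tcp_rot: [3.13, -0.0, 1.543]
ft_force: [1.8, -1.0, 1.5]
opening: 0.972
```

Run:
```python
from h import *
d=cam('wrist','p2.png'); print(hub(d,(669,44),29),hub(d,(671,114),29)); go([422,-106,330],np.pi/2)
```

```text
[([312.0, 228.0, 34.0], 35.5, [669.9, 44.4, 29.0])] [([310.5, 126.0, 37.0], 36.3, [671.1, 115.2, 29.0])]
now [669.2  43.7 343.2] yaw 1.5434 shift m [-0.1564 -0.2431  0.0114] turn -1.57
```

Emit:
apply_moves(commands=[[0, 0, 0, -0.0195, -0.0304, 0, 0.095], [0, 0, 0, -0.0195, -0.0304, 0, 0.095], [0, 0, 0, -0.0195, -0.0304, 0, 0.095], [0, 0, 0, -0.0195, -0.0304, 0, 0.095]])

```text
t: 15.03
eef_pos: [543.4, -31.4, 337.7]
tcp_rot: [-3.14, -0.0, 1.544]
ft_force: [0.1, -0.6, 0.6]
opening: 1.0
```

Emit:
apply_moves(commands=[[0, 0, 0, -0.0195, -0.0304, 0, 0.095], [0, 0, 0, -0.0195, -0.0304, 0, 0.095], [0, 0, 0, -0.0195, -0.0304, 0, 0.095], [0, 0, 0, -0.0195, -0.0304, 0, 0.095], [0, 0, 0, 0, 0, 0, 0.095]])

```text
t: 15.45
eef_pos: [417.4, -106.9, 338.0]
tcp_rot: [-3.138, -0.001, 1.541]
ft_force: [0.6, 0.2, 0.8]
opening: 0.999
```

Emit:
apply_moves(commands=[[0, 0, 0, 0, 0, 0.035, 0.095], [0, 0, 0, 0, 0, 0.035, 0.095], [0, 0, 0, 0, 0, 0, 0.095], [0, 0, 0, 0, 0, 0, 0.095]])

```text
t: 15.78
eef_pos: [421.5, -105.5, 267.8]
tcp_rot: [-3.137, -0.002, 1.543]
ft_force: [-0.4, -0.5, 0.2]
opening: 0.999
```

Run:
```python
from h import *
d=cam('wrist','w3.png'); h=hub(d,(422,-106)); print(h); go(([*h[0][2][:2],197] if h else [422,-106,197]),np.pi/2); print(env.state()['joints'].round(2))
```

```text
[([324.0, 258.0, 43.0], 45.0, [424.7, -107.3, 17.0])]
now [ 421.8 -105.6  269. ] yaw 1.5435 shift m [-0.0017  0.0031  0.072 ] turn -1.56
[-0.4   0.45  2.15  0.    0.54 -0.37]
```

Emit:
apply_moves(commands=[[0, 0, 0, -0.0017, 0.003, 0.03, 0.095], [0, 0, 0, 0, 0, 0.03, 0.095], [0, 0, 0, 0, 0, 0.012, 0.095], [0, 0, 0, 0, 0, 0, 0.06], [0, 0, 0, 0, 0, 0, 0.06]])

```text
t: 16.25
eef_pos: [424.9, -107.4, 197.9]
tcp_rot: [3.141, 0.0, 1.544]
ft_force: [-0.0, -0.1, 0.7]
opening: 0.909
```

Emit:
apply_moves(commands=[[0, 0, 0, 0, 0, 0, 0.06], [0, 0, 0, 0, 0, 0, 0.06], [0, 0, 0, 0, 0, 0, 0.06], [0, 0, 0, 0, 0, 0, 0.06], [0, 0, 0, 0, 0, 0, 0.06]])

```text
t: 16.67
eef_pos: [424.5, -107.3, 197.8]
tcp_rot: [3.14, 0.0, 1.543]
ft_force: [-1.4, 0.5, 11.4]
opening: 0.681
```

Emit:
apply_moves(commands=[[0, 0, 0, 0, 0, -0.02, 0.06], [0, 0, 0, 0, 0, -0.03, 0.06], [0, 0, 0, 0, 0, -0.03, 0.06], [0, 0, 0, 0, 0, -0.03, 0.06], [0, 0, 0, 0, 0, -0.03, 0.06]])

```text
t: 17.08
eef_pos: [424.0, -107.2, 338.8]
tcp_rot: [3.141, 0.0, 1.543]
ft_force: [0.4, -0.6, -0.9]
opening: 0.681
```

Emit:
apply_moves(commands=[[0, 0, 0, 0, 0, 0, 0.06]])

```text
t: 17.17
eef_pos: [424.7, -107.4, 341.8]
tcp_rot: [3.134, 0.003, 1.543]
ft_force: [0.9, -0.7, -0.4]
opening: 0.678
```

Run:
```python
from h import *
d=cam('wrist','g3.png'); z=tool()[2,3]; p=tool()[:2,3]; print(hub(d,p,z-180),env.state()['opening'],env.state()['ft_force'])
go([668+.025*-37,9.8-37,335],np.pi/2-.025)
```

```text
[([318.0, 304.5, 62.400001525878906], 61.9, [426.9, -109.8, 159.5])] 0.6782901702040965 [-0.2742303   0.95919316 -1.7746187 ]
now [ 424.4 -107.3  339.5] yaw 1.5433 shift m [0.0867 0.2404 0.0057] turn -0.14
```

Emit:
apply_moves(commands=[[0, 0, 0, 0.0126, 0.0343, 0, 0.06], [0, 0, 0, 0.0126, 0.0343, 0, 0.06], [0, 0, 0, 0.0126, 0.0343, 0, 0.06], [0, 0, 0, 0.0126, 0.0343, 0, 0.06], [0, 0, 0, 0.0126, 0.0343, 0, 0.06]])

```text
t: 17.63
eef_pos: [598.9, -48.2, 335.6]
tcp_rot: [-3.14, -0.0, 1.543]
ft_force: [0.3, -1.3, -1.3]
opening: 0.676
```

Emit:
apply_moves(commands=[[0, 0, 0, 0.0126, 0.0343, 0, 0.06], [0, 0, 0, 0.0126, 0.0343, 0, 0.06], [0, 0, 0, 0, 0, 0.03, 0.06], [0, 0, 0, 0, 0, 0.03, 0.06], [0, 0, 0, 0, 0, 0.03, 0.06]])

```text
t: 18.05
eef_pos: [666.7, -25.3, 244.2]
tcp_rot: [-3.14, -0.0, 1.544]
ft_force: [0.1, -0.1, -0.8]
opening: 0.68
```

Emit:
apply_moves(commands=[[0, 0, 0, 0, 0, 0.015, 0.06], [0, 0, 0, 0, 0, 0, 0.06], [0, 0, 0, 0, 0, 0, 0.06]])

```text
t: 18.3
eef_pos: [666.7, -25.8, 230.5]
tcp_rot: [-3.139, -0.0, 1.543]
ft_force: [0.4, -1.0, -0.2]
opening: 0.679
```

Run:
```python
from h import *
go([668+.025*-36,9.8-35.5,209.5],np.pi/2-.025);print(env.state()['ft_force'])
```

```text
now [666.7 -25.8 230.5] yaw 1.5433 shift m [0.0001 0.0004 0.021 ] turn -0.14
[ 0.37668851 -0.97870347 -0.19950834]
```

Emit:
apply_moves(commands=[[0, 0, 0, 0, 0, 0.01, 0.06], [0, 0, 0, 0, 0, 0.005, 0.06], [0, 0, 0, 0, 0, 0.002, 0.06], [0, 0, 0, 0, 0, 0, 0.06]])

```text
t: 18.63
eef_pos: [666.8, -25.8, 214.8]
tcp_rot: [3.142, -0.0, 1.543]
ft_force: [0.8, -0.4, -1.0]
opening: 0.674
```

Emit:
apply_moves(commands=[[0, 0, 0, 0, 0, 0.002, 0.06], [0, 0, 0, 0, 0, 0, 0.06]])

```text
t: 18.8
eef_pos: [666.9, -25.8, 213.0]
tcp_rot: [3.141, -0.0, 1.543]
ft_force: [0.2, 0.2, -1.4]
opening: 0.68
```

Emit:
apply_moves(commands=[[0, 0, 0, 0, 0, 0.002, 0.06], [0, 0, 0, 0, 0, 0.001, 0.06], [0, 0, 0, 0, 0, 0, 0.06]])

```text
t: 19.05
eef_pos: [666.9, -25.8, 210.0]
tcp_rot: [3.141, -0.0, 1.543]
ft_force: [-0.9, -0.8, 0.7]
opening: 0.679
```

Emit:
apply_moves(commands=[[0, 0, 0, 0, 0, 0.001, 0.06], [0, 0, 0, 0, 0, 0, 0.085], [0, 0, 0, 0, 0, 0, 0.085], [0, 0, 0, 0, 0, 0, 0.085], [0, 0, 0, 0, 0, 0, 0.085]])

```text
t: 19.47
eef_pos: [666.9, -25.8, 208.7]
tcp_rot: [-3.142, -0.0, 1.543]
ft_force: [-1.0, 0.5, 0.1]
opening: 0.876
```

Emit:
apply_moves(commands=[[0, 0, 0, 0, 0, 0, 0.085], [0, 0, 0, 0, 0, -0.02, 0.085], [0, 0, 0, 0, 0, -0.03, 0.085], [0, 0, 0, 0, 0, -0.04, 0.085], [0, 0, 0, 0, 0, -0.04, 0.095]])

```text
t: 19.88
eef_pos: [666.7, -25.8, 339.5]
tcp_rot: [-3.14, -0.0, 1.543]
ft_force: [-0.3, -0.1, 0.5]
opening: 0.924
```

Emit:
apply_moves(commands=[[0, 0, 0, 0, 0, -0.03, 0.095], [0, 0, 0, 0, 0, 0, 0.095]])

```text
t: 20.05
eef_pos: [667.3, -25.8, 375.7]
tcp_rot: [3.132, 0.001, 1.543]
ft_force: [-0.2, 0.7, -0.1]
opening: 0.989
```

Run:
```python
from h import *
d=cam('wrist','p3.png'); print(hub(d,(667,-27),29),hub(d,(669,44),29),hub(d,(671,114),29)); go([503,420,420],np.radians(83))
a=cam('scene','s3.png')
o=np.zeros((480,800,3),np.uint8);o[:,:480]=d['color'][:,80:560]
o[:,480:]=cv2.resize(a['color'][110:350,230:390],(320,480),interpolation=cv2.INTER_CUBIC)
cv2.imwrite('pics/p3c.png',o[:,:,::-1])
```

```text
[([313.5, 220.5, 31.799999237060547], 32.5, [668.2, -25.8, 29.0])] [([312.0, 127.5, 33.70000076293945], 33.1, [669.2, 44.8, 29.0])] [([312.0, 27.0, 34.79999923706055], 32.3, [671.3, 113.4, 29.0])]
now [666.9 -25.7 372.3] yaw 1.5434 shift m [ 0.4411 -0.1758 -0.049 ] turn 5.43
```

View pics/p3c.png

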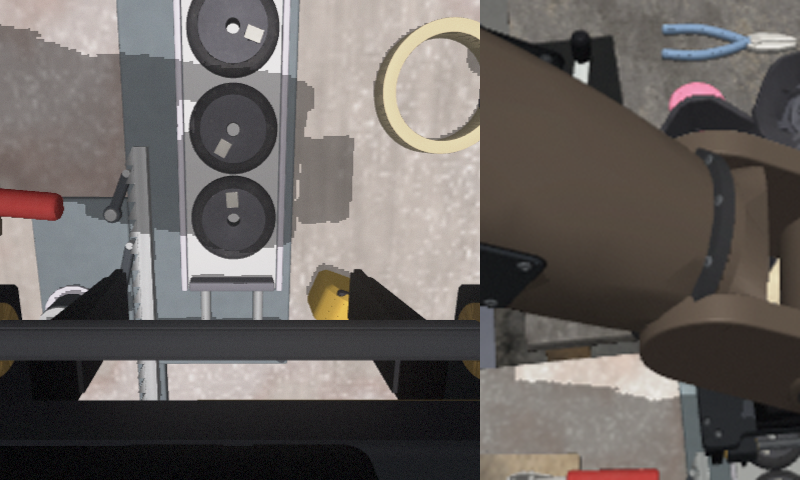

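Emit:
apply_moves(commands=[[0, 0, 0, 0.0243, -0.0282, 0, 0.095], [0, 0, 0, 0.0243, -0.0282, 0, 0.095], [0, 0, 0, 0.0243, -0.0282, 0, 0.095], [0, 0, 0, 0.0243, -0.0282, 0, 0.095], [0, 0, 0, 0.0243, -0.0282, 0, 0.095]])

```text
t: 20.57
eef_pos: [527.6, 100.3, 367.0]
tcp_rot: [-3.139, 0.0, 1.543]
ft_force: [1.3, 0.6, 0.6]
opening: 1.0
```

Emit:
apply_moves(commands=[[0, 0, 0, 0.0243, -0.0282, 0, 0.095], [0, 0, 0, 0.036, -0.0008, -0.006, 0.095], [0, 0, 0, 0.036, -0.0008, -0.006, 0.095], [0, 0, 0, 0.036, -0.0008, -0.006, 0.095], [0, 0, 0, 0.036, -0.0008, -0.006, 0.095]])

```text
t: 20.98
eef_pos: [502.0, 270.3, 391.5]
tcp_rot: [-3.139, 0.001, 1.543]
ft_force: [0.5, -0.3, 0.8]
opening: 1.001
```

Emit:
apply_moves(commands=[[0, 0, 0, 0.036, -0.0008, -0.006, 0.095], [0, 0, 0, 0.036, -0.0008, -0.006, 0.095], [0, 0, 0, 0.036, -0.0008, -0.006, 0.095], [0, 0, 0, 0.036, -0.0008, -0.006, 0.095], [0, 0, 0, 0, 0, 0, 0.095]])

```text
t: 21.4
eef_pos: [502.6, 417.6, 415.4]
tcp_rot: [-3.141, -0.001, 1.547]
ft_force: [0.7, 0.8, 0.3]
opening: 1.002
```

Emit:
apply_moves(commands=[[0, 0, 0, 0, 0, 0, 0.095]])

```text
t: 21.48
eef_pos: [502.8, 414.2, 414.6]
tcp_rot: [-3.139, 0.002, 1.546]
ft_force: [0.4, -0.2, -0.1]
opening: 0.997
```

Run:
```python
from h import *
d=cam('wrist','h1.png'); print(tool()[:3,3].round(1),env.state()['tcp_rot'].round(4))
```

```text
[503.  413.  414.7] [-3.1391e+00  2.0000e-03  1.5445e+00]
```

View pics/h1.png

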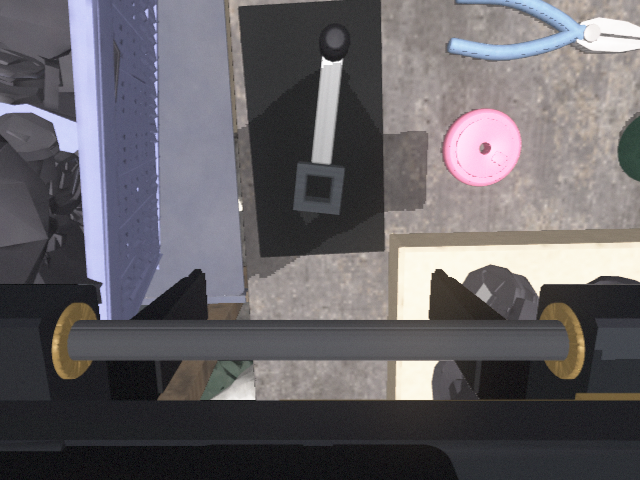

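Run:
```python
from h import *
d=cam('wrist'); print(tool()[:3,3].round(1))
g=cv2.cvtColor(d['color'],cv2.COLOR_RGB2GRAY)
def blob(d,u0,u1,v0,v1,lo,hi):
    m=cv2.inRange(cv2.cvtColor(d['color'],cv2.COLOR_RGB2GRAY)[v0:v1,u0:u1],lo,hi)
    cs,_=cv2.findContours(m,cv2.RETR_EXTERNAL,cv2.CHAIN_APPROX_NONE); c=max(cs,key=cv2.contourArea)
    (x,y),(w,h),a=cv2.minAreaRect(c); return (x+u0,y+v0),(w,h),a,cv2.boxPoints(((x+u0,y+v0),(w,h),a))
print(g[188,285:355].tolist()); print(g[155:222,310].tolist())
arm=blob(d,300,350,50,162,140,255); print('arm',arm)
b=arm[3]; b=b[np.argsort(b[:,1])]; e0=b[:2].mean(0);e1=b[2:].mean(0)
P0=onplane(d,*e1,13);P1=onplane(d,*e0,13);v=P1-P0; print('armdir',P0.round(1),P1.round(1),np.degrees(np.arctan2(v[1],v[0])), 'len',np.linalg.norm(v))
for z in (28,33): print('bore',onplane(d,319.3,187.5,z).round(1))
print('knobtop',onplane(d,335,40,55).round(1))
```

```text
[503.2 412.2 415.1]
[39, 42, 41, 39, 40, 38, 41, 39, 36, 54, 78, 81, 81, 82, 83, 84, 80, 85, 80, 73, 57, 40, 36, 40, 36, 34, 39, 35, 40, 41, 40, 36, 31, 36, 37, 38, 38, 34, 42, 39, 38, 36, 38, 38, 40, 54, 74, 75, 82, 88, 89, 86, 90, 88, 87, 88, 76, 52, 41, 37, 36, 41, 34, 41, 39, 38, 36, 37, 40, 41]
[39, 35, 41, 48, 44, 45, 58, 56, 82, 83, 87, 85, 82, 82, 83, 84, 86, 74, 65, 38, 44, 42, 38, 41, 38, 31, 37, 38, 34, 37, 33, 38, 40, 34, 35, 42, 40, 38, 35, 39, 54, 54, 58, 55, 64, 76, 78, 84, 81, 82, 83, 80, 79, 82, 83, 67, 54, 53, 54, 49, 51, 53, 49, 53, 54, 46, 37]
arm ((325.4304008483887, 108.5857925415039), (21.207277297973633, 105.61361694335938), 6.775656223297119, array([[308.67056 , 159.77275 ],
       [321.13107 ,  54.896763],
       [342.19022 ,  57.398834],
       [329.7297  , 162.27483 ]], dtype=float32))
armdir [505.2 455.2  13. ] [517.9 541.5  13. ] 81.6572249212087 len 87.20244878550231
bore [504.7 433.6  28. ]
bore [504.7 434.2  33. ]
knobtop [519.2 545.6  55. ]
```

Emit:
apply_moves(commands=[[0, 0, 6.2, 0, 0, 0, 0.095], [0, 0, 0, 0.02, 0, 0.04, 0.095], [0, 0, 0, 0, 0, 0.04, 0.095], [0, 0, 0, 0, 0, 0.03, 0.095]])

```text
t: 21.92
eef_pos: [505.6, 429.8, 306.6]
tcp_rot: [-3.14, 0.001, 1.434]
ft_force: [-0.8, -0.3, 0.6]
opening: 0.999
```

Emit:
apply_moves(commands=[[0, 0, 0, 0, 0, 0, 0.095], [0, 0, 0, 0, 0, 0, 0.095]])

```text
t: 22.08
eef_pos: [506.2, 430.1, 308.7]
tcp_rot: [-3.139, 0.002, 1.434]
ft_force: [0.2, -0.3, 0.1]
opening: 1.003
```

Run:
```python
from h import *
d=cam('wrist','h2.png'); go([504.7,434.2,200],np.radians(82.3))
u,v=proj(d,[504.7,434.2,33]); print(u,v,proj(d,[520,547,55]))
g=cv2.cvtColor(d['color'],cv2.COLOR_RGB2GRAY); u,v=int(u),int(v)
m=cv2.inRange(cv2.GaussianBlur(g,(3,3),0),64,125)[v-60:v+60,u-60:u+60]
cs,hi=cv2.findContours(m,cv2.RETR_CCOMP,cv2.CHAIN_APPROX_NONE)
for c,h in zip(cs,hi[0]):
    if cv2.contourArea(c)>300:
        (x,y),s,a=cv2.minAreaRect(c); bp=cv2.boxPoints(((x+u-60,y+v-60),s,a)); W=np.array([onplane(d,*p,33)[:2] for p in bp]); print('hole' if h[3]>=0 else 'outer',s,a,onplane(d,x+u-60,y+v-60,33).round(1), W.round(1).tolist())
cv2.imwrite('pics/h2c.png',cv2.resize(d['color'][:,:,::-1][max(0,v-120):v+80,u-90:u+110],(600,600)))
```

```text
now [506.4 430.5 310.6] yaw 1.4339 shift m [ 0.0034 -0.0023  0.1106] turn -0.14
314.12796332848137 236.56715971460844 [312.65360991  27.82463225]
outer (29.0, 45.0) 90.0 [523.6 402.6  33. ] [[510.7, 414.1], [538.8, 410.2], [536.7, 390.9], [508.2, 394.8]]
outer (92.0, 66.0) 90.0 [504.7 443.5  33. ] [[489.0, 474.0], [528.2, 468.6], [521.2, 411.3], [479.9, 417.0]]
hole (35.0, 24.0) 0.0 [504.2 437.8  33. ] [[492.3, 431.7], [494.6, 446.8], [515.9, 443.9], [513.9, 428.8]]
```

View pics/h2c.png

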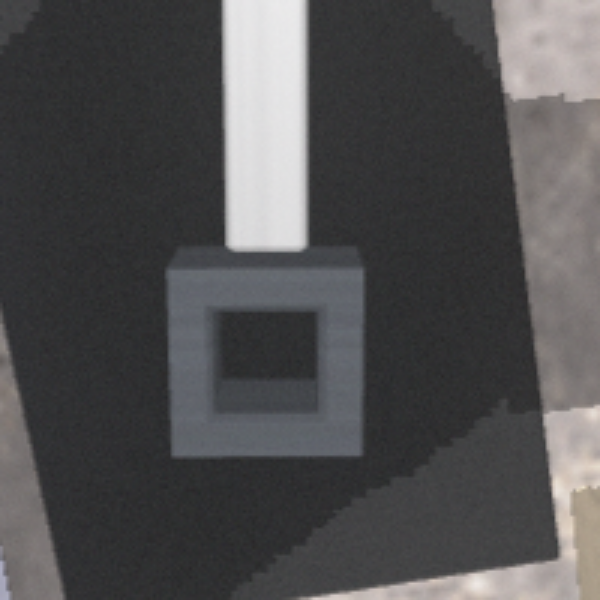

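Emit:
apply_moves(commands=[[0, 0, 0, 0.0032, -0.0029, 0.035, 0.095], [0, 0, 0, 0, 0, 0.035, 0.095], [0, 0, 0, 0, 0, 0.02, 0.08], [0, 0, 0, 0, 0, 0, 0.08]])

```text
t: 22.47
eef_pos: [503.4, 434.1, 218.1]
tcp_rot: [-3.14, 0.002, 1.434]
ft_force: [-0.3, -0.8, -0.7]
opening: 0.91
```

Run:
```python
from h import *
go([504.0,434.1,200],1.434)
```

```text
now [503.4 434.1 218.1] yaw 1.4345 shift m [0.0001 0.0007 0.0181] turn 0.03
```

Emit:
apply_moves(commands=[[0, 0, 0, 0, 0.0005, 0.012, 0.07], [0, 0, 0, 0, 0, 0.006, 0.05], [0, 0, 0, 0, 0, 0, 0.032], [0, 0, 0, 0, 0, 0, 0.032], [0, 0, 0, 0, 0, 0, 0.032]])

```text
t: 22.88
eef_pos: [504.1, 434.8, 202.8]
tcp_rot: [3.14, -0.001, 1.435]
ft_force: [0.3, -0.5, 0.6]
opening: 0.566
```

Emit:
apply_moves(commands=[[0, 0, 0, 0, 0, 0, 0.032], [0, 0, 0, 0, 0, 0, 0.032], [0, 0, 0, 0, 0, 0, 0.032], [0, 0, 0, 0, 0, 0, 0.032], [0, 0, 0, 0, 0, 0, 0.032]])

```text
t: 23.3
eef_pos: [503.8, 434.7, 202.2]
tcp_rot: [3.141, -0.0, 1.435]
ft_force: [-1.2, -0.9, 6.3]
opening: 0.422
```

Run:
```python
from h import *
print(env.state()['ft_force'],env.state()['opening']*95.1); go([504.0,434.1,200],1.434)
```

```text
[-1.23357186 -0.87632224  6.30950877] 40.1694617876478
now [503.8 434.7 202.2] yaw 1.4351 shift m [-0.0006  0.0003  0.0022] turn 0.06
```

Emit:
apply_moves(commands=[[0, 0, 0, 0, 0, -0.015, 0.032], [0, 0, 0, 0, 0, -0.035, 0.032], [0, 0, 0, 0, 0, -0.04, 0.032], [0, 0, 0, 0, 0, -0.04, 0.032], [0, 0, 0, 0, 0, -0.04, 0.032]])

```text
t: 23.72
eef_pos: [503.6, 434.4, 373.1]
tcp_rot: [-3.141, 0.001, 1.435]
ft_force: [0.7, 1.3, -1.7]
opening: 0.42
```

Emit:
apply_moves(commands=[[0, 0, 0, 0, 0, -0.015, 0.032], [0, 0, 0, 0, 0, 0, 0.032]])

```text
t: 23.88
eef_pos: [503.8, 434.7, 391.1]
tcp_rot: [3.136, -0.005, 1.435]
ft_force: [0.0, 0.0, -1.7]
opening: 0.418
```

Emit:
apply_moves(commands=[[0, 0, 0, -0.0372, 0.0051, 0, 0.032], [0, 0, 0, -0.0372, 0.0051, 0, 0.032], [0, 0, 0, -0.0372, 0.0051, 0, 0.032], [0, 0, 0, -0.0372, 0.0051, 0, 0.032]])

```text
t: 24.22
eef_pos: [503.3, 282.9, 384.6]
tcp_rot: [-3.139, 0.001, 1.436]
ft_force: [1.4, -0.2, -1.9]
opening: 0.417
```

Emit:
apply_moves(commands=[[0, 0, 0, -0.0372, 0.0051, 0, 0.032], [0, 0, 0, -0.0372, 0.0051, 0, 0.032], [0, 0, 0, -0.0372, 0.0051, 0, 0.032], [0, 0, 0, -0.0372, 0.0051, 0, 0.032]])

```text
t: 24.55
eef_pos: [503.4, 132.5, 384.9]
tcp_rot: [-3.139, 0.001, 1.435]
ft_force: [0.6, 0.1, -2.8]
opening: 0.415
```

Emit:
apply_moves(commands=[[0, 0, 0, -0.0348, 0.014, 0, 0.032], [0, 0, 0, -0.0348, 0.014, 0, 0.032], [0, 0, 0, -0.0348, 0.014, 0, 0.032], [0, 0, 0, -0.0348, 0.014, 0, 0.032], [0, 0, 0, -0.0348, 0.014, 0, 0.032]])

```text
t: 24.97
eef_pos: [549.7, -49.5, 384.9]
tcp_rot: [-3.139, -0.0, 1.435]
ft_force: [-0.3, 0.8, -2.6]
opening: 0.418
```

Emit:
apply_moves(commands=[[0, 0, -7, 0, 0, 0, 0.032], [0, 0, -7, 0, 0, 0, 0.032], [0, 0, -7, 0, 0, 0, 0.032], [0, 0, -7, 0, 0, 0, 0.032], [0, 0, -7, 0, 0, 0, 0.032]])

```text
t: 25.38
eef_pos: [549.6, -47.8, 384.7]
tcp_rot: [-3.139, -0.002, 2.052]
ft_force: [0.7, -0.3, -1.8]
opening: 0.42
```

Emit:
apply_moves(commands=[[0, 0, -7, 0, 0, 0, 0.032], [0, 0, -7, 0, 0, 0, 0.032], [0, 0, -7, 0, 0, 0, 0.032], [0, 0, -7, 0, 0, 0, 0.032], [0, 0, -7, 0, 0, 0, 0.032]])

```text
t: 25.8
eef_pos: [549.6, -47.6, 384.7]
tcp_rot: [-3.141, -0.003, 2.663]
ft_force: [-0.2, -0.4, -2.4]
opening: 0.415
```

Emit:
apply_moves(commands=[[0, 0, -7, 0, 0, 0, 0.032], [0, 0, -7, 0, 0, 0, 0.032], [0, 0, -7, 0, 0, 0, 0.032], [0, 0, -5.4, 0, 0, 0, 0.032], [0, 0, 0, 0, 0, 0, 0.032]])

```text
t: 26.22
eef_pos: [549.6, -47.6, 384.9]
tcp_rot: [3.141, -0.002, 3.122]
ft_force: [0.1, 0.1, -1.0]
opening: 0.418
```

Run:
```python
from h import *
print(env.state()['opening']*95.1,env.state()['ft_force']); d=cam('wrist','s1.png'); go([530,-106.8,300],np.pi-.025)
print(tool().round(4).tolist(), proj(d,[530,-106.8,75]))
```

```text
39.793631045877014 [ 0.11272524  0.09584083 -1.00443442]
now [549.7 -47.6 385.1] yaw 3.1159 shift m [ 0.0179 -0.0597  0.0851] turn -0.04
[[-0.9997, 0.0257, -0.0022, 549.6556], [0.0257, 0.9997, 0.0006, -47.604], [0.0022, 0.0005, -1.0, 385.1032], [0.0, 0.0, 0.0, 1.0]] [232.10475383 205.76544005]
```

View pics/s1.png

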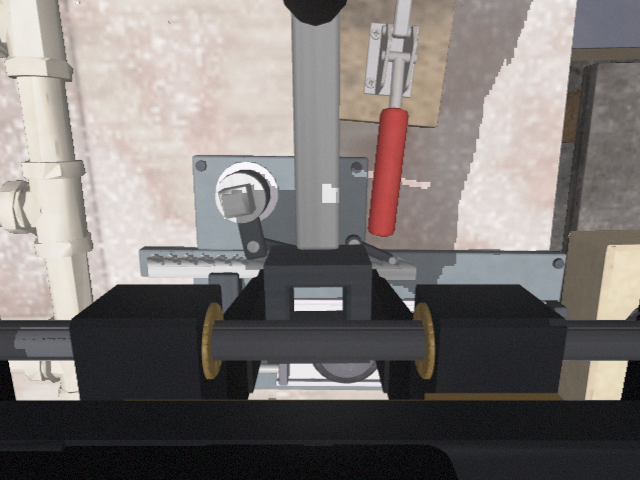

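```bash
python3 -c "
import cv2
a=cv2.imread('pics/s1.png')[150:265,200:290]; cv2.imwrite('pics/s1c.png',cv2.resize(a,None,fx=5,fy=5,interpolation=cv2.INTER_CUBIC))"
```

View pics/s1c.png

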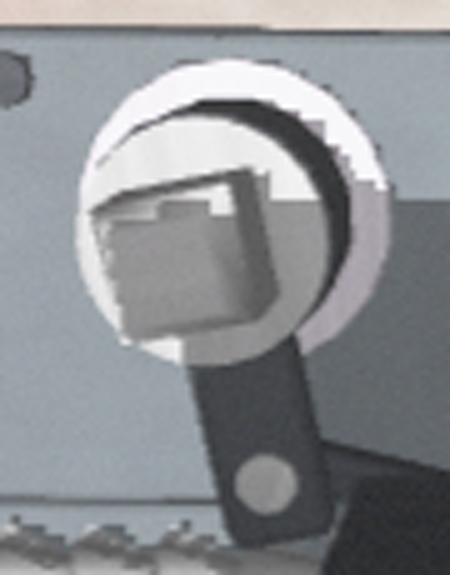

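Run:
```python
from h import *
d=cam('wrist'); e=at([549.66,-47.6,385.1],[3.141,-.002,3.1159],d)
e['eye'],e['rotation']=d['eye'],d['rotation']
c=lambda x,y:(200+x/5-.4,150+y/5-.4)
print('disc45',onplane(e,*c(209,240),45),'ring12',onplane(e,*c(233,214),12),'top67',onplane(e,*c(187.5,255.5),67),'pin45',onplane(e,*c(267,484),45))
for z in (45,75): print(proj(e,[530,-106.8,z]))
print(tool()[:3,3], env.state()['tcp_rot'])
# top square 13 mm at z75 and upper-square corners at z67
for q in ((92,210),(130,342)): print(onplane(e,*c(*q),67).round(1))
```

```text
disc45 [ 528.45687204 -105.38046316   45.        ] ring12 [ 528.80061555 -107.10515228   12.        ] top67 [ 527.51663794 -104.55609336   67.        ] pin45 [566.92687092 -98.95614477  45.        ]
[239.67245493 199.66769851]
[231.9959033  206.09021738]
[549.7010421  -47.64189358 385.34163535] [ 3.14116673e+00 -1.85204730e-03  3.11410896e+00]
[ 520.7 -117.5   67. ]
[ 539.7 -113.7   67. ]
```

Run:
```python
from h import *
g=cv2.cvtColor(cv2.imread('pics/s1.png'),cv2.COLOR_BGR2GRAY)
for c in (283,318,350): print(c,[(r,int(g[r,c])) for r in range(240,320)])
print(g[300,255:380].tolist())
```

```text
283 [(240, 104), (241, 101), (242, 75), (243, 51), (244, 52), (245, 55), (246, 49), (247, 46), (248, 47), (249, 43), (250, 49), (251, 48), (252, 48), (253, 44), (254, 42), (255, 46), (256, 49), (257, 52), (258, 46), (259, 41), (260, 47), (261, 46), (262, 49), (263, 45), (264, 50), (265, 52), (266, 66), (267, 66), (268, 67), (269, 71), (270, 64), (271, 67), (272, 63), (273, 63), (274, 64), (275, 60), (276, 62), (277, 66), (278, 63), (279, 68), (280, 65), (281, 64), (282, 67), (283, 64), (284, 63), (285, 63), (286, 64), (287, 65), (288, 64), (289, 64), (290, 63), (291, 62), (292, 64), (293, 59), (294, 64), (295, 59), (296, 65), (297, 64), (298, 65), (299, 65), (300, 66), (301, 68), (302, 64), (303, 65), (304, 64), (305, 65), (306, 67), (307, 63), (308, 63), (309, 67), (310, 65), (311, 62), (312, 68), (313, 66), (314, 67), (315, 69), (316, 68), (317, 66), (318, 67), (319, 66)]
318 [(240, 142), (241, 141), (242, 139), (243, 139), (244, 139), (245, 138), (246, 136), (247, 127), (248, 116), (249, 88), (250, 47), (251, 45), (252, 46), (253, 48), (254, 46), (255, 42), (256, 49), (257, 46), (
[... 1442 characters left out ...]
6, 57), (307, 60), (308, 57), (309, 59), (310, 60), (311, 55), (312, 61), (313, 58), (314, 58), (315, 54), (316, 57), (317, 55), (318, 58), (319, 56)]
[26, 26, 30, 32, 28, 30, 34, 32, 33, 32, 52, 69, 65, 64, 66, 66, 67, 65, 65, 67, 66, 68, 69, 64, 69, 67, 65, 65, 66, 66, 60, 58, 60, 54, 45, 45, 42, 45, 44, 196, 228, 228, 226, 225, 225, 222, 224, 222, 227, 225, 229, 227, 226, 227, 225, 225, 223, 223, 223, 221, 221, 222, 222, 221, 220, 220, 221, 220, 219, 217, 218, 216, 217, 217, 217, 214, 215, 214, 214, 214, 212, 212, 210, 209, 210, 208, 207, 139, 59, 43, 44, 45, 51, 55, 51, 57, 64, 67, 69, 67, 67, 64, 65, 68, 62, 63, 66, 65, 67, 67, 65, 65, 67, 65, 68, 62, 45, 30, 24, 26, 27, 27, 24, 28, 25]
```

Emit:
apply_moves(commands=[[0, 0, 0, 0.0101, -0.0295, 0, 0.032], [0, 0, 0, 0.0101, -0.0296, 0, 0.032], [0, 0, -6.2, 0, 0, 0, 0.032], [0, 0, -6.2, 0, 0, 0, 0.032]])

```text
t: 26.65
eef_pos: [527.7, -107.6, 386.0]
tcp_rot: [3.141, -0.001, -2.95]
ft_force: [0.0, -0.1, -2.4]
opening: 0.421
```

Emit:
apply_moves(commands=[[0, 0, 0, 0, 0, 0.035, 0.032], [0, 0, 0, 0, 0, 0.035, 0.032], [0, 0, 0, 0, 0, 0.022, 0.032], [0, 0, 0, 0, 0, 0, 0.032], [0, 0, 0, 0, 0, 0, 0.032]])

```text
t: 27.07
eef_pos: [528.3, -106.3, 293.9]
tcp_rot: [3.14, -0.002, -2.951]
ft_force: [-0.0, 0.7, -1.5]
opening: 0.418
```

Run:
```python
from h import *
print(env.state()['ft_force'],env.state()['opening']*95.1,env.state()['tcp_rot']); go([527.9,-106.1,244.2],3.33); print(env.state()['joints'].round(2))
d=cam('wrist','s2.png')
```

```text
[-1.11747598e-03  6.66741715e-01 -1.52723493e+00] 39.79091268696224 [ 3.14028822e+00 -2.13773195e-03 -2.95132087e+00]
now [ 528.3 -106.3  293.9] yaw -2.9513 shift m [0.0002 0.0002 0.0497] turn -359.89
[-0.32  0.51  1.88  0.    0.75 -2.08]
```

Emit:
apply_moves(commands=[[0, 0, 0, 0.0002, 0.0002, 0.012, 0.032], [0, 0, 0, 0, 0, 0.006, 0.032], [0, 0, 0, 0, 0, 0, 0.032]])

```text
t: 27.37
eef_pos: [528.0, -106.0, 276.9]
tcp_rot: [-3.142, 0.0, -2.95]
ft_force: [-0.6, 0.1, -2.4]
opening: 0.422
```

Emit:
apply_moves(commands=[[0, 0, 0, 0, 0, 0.004, 0.032], [0, 0, 0, 0, 0, 0, 0.032]])

```text
t: 27.53
eef_pos: [528.0, -106.1, 272.8]
tcp_rot: [-3.141, 0.001, -2.949]
ft_force: [-0.1, 0.7, -2.3]
opening: 0.421
```

Emit:
apply_moves(commands=[[0, 0, 0, 0, 0, 0.004, 0.032], [0, 0, 0, 0, 0, 0, 0.032]])

```text
t: 27.7
eef_pos: [527.9, -106.0, 268.4]
tcp_rot: [3.141, 0.0, -2.949]
ft_force: [0.1, -0.5, -2.6]
opening: 0.423
```

Emit:
apply_moves(commands=[[0, 0, 0, 0, 0, 0.003, 0.032], [0, 0, 0, 0, 0, 0, 0.032]])

```text
t: 27.87
eef_pos: [527.9, -106.1, 265.2]
tcp_rot: [3.141, -0.0, -2.949]
ft_force: [-0.6, 0.1, -2.9]
opening: 0.418
```

Emit:
apply_moves(commands=[[0, 0, 0, 0, 0, 0.004, 0.032], [0, 0, 0, 0, 0, 0, 0.032]])

```text
t: 28.03
eef_pos: [527.9, -106.1, 261.0]
tcp_rot: [3.141, -0.0, -2.949]
ft_force: [-0.3, 0.2, -2.2]
opening: 0.416
```

Emit:
apply_moves(commands=[[0, 0, 0, 0, 0, 0.004, 0.032], [0, 0, 0, 0, 0, 0, 0.032]])

```text
t: 28.2
eef_pos: [527.9, -106.0, 256.9]
tcp_rot: [3.141, -0.001, -2.949]
ft_force: [-0.2, 0.0, -2.4]
opening: 0.422
```

Emit:
apply_moves(commands=[[0, 0, 0, 0, 0, 0.004, 0.032], [0, 0, 0, 0, 0, 0, 0.032]])

```text
t: 28.37
eef_pos: [527.9, -106.0, 252.9]
tcp_rot: [3.141, -0.001, -2.949]
ft_force: [0.6, 1.2, -2.1]
opening: 0.418
```

Emit:
apply_moves(commands=[[0, 0, 0, 0, 0, 0.004, 0.032], [0, 0, 0, 0, 0, 0, 0.032]])

```text
t: 28.53
eef_pos: [527.9, -106.0, 248.9]
tcp_rot: [3.141, -0.001, -2.949]
ft_force: [-0.7, -0.1, -1.7]
opening: 0.423
```

Emit:
apply_moves(commands=[[0, 0, 0, 0, 0, 0.003, 0.032], [0, 0, 0, 0, 0, 0, 0.032]])

```text
t: 28.7
eef_pos: [527.9, -106.0, 246.1]
tcp_rot: [3.141, -0.0, -2.949]
ft_force: [0.1, 0.3, -2.8]
opening: 0.421
```

Emit:
apply_moves(commands=[[0, 0, 0, 0, 0, 0.002, 0.032], [0, 0, 0, 0, 0, 0, 0.032], [0, 0, 0, 0, 0, 0, 0.032], [0, 0, 0, 0, 0, 0, 0.032], [0, 0, 0, 0, 0, 0, 0.032]])

```text
t: 29.12
eef_pos: [528.0, -106.1, 244.6]
tcp_rot: [3.142, 0.0, -2.949]
ft_force: [0.2, -0.1, -1.7]
opening: 0.417
```

Emit:
apply_moves(commands=[[0, 0, 0, 0, 0, 0.001, 0.032], [0, 0, 0, 0, 0, 0, 0.032], [0, 0, 0, 0, 0, 0, 0.032]])

```text
t: 29.37
eef_pos: [528.0, -106.1, 244.2]
tcp_rot: [-3.141, 0.001, -2.949]
ft_force: [-2.2, 0.1, 6.4]
opening: 0.419
```

Emit:
apply_moves(commands=[[0, 0, 0, 0, 0, 0.001, 0.032], [0, 0, 0, 0, 0, 0, 0.032], [0, 0, 0, 0, 0, 0, 0.032]])

```text
t: 29.62
eef_pos: [527.9, -106.0, 244.1]
tcp_rot: [-3.141, 0.001, -2.949]
ft_force: [-5.3, 2.1, 18.6]
opening: 0.419
```

Emit:
apply_moves(commands=[[0, 0, 0, 0, 0, -0.0015, 0.032], [0, 0, 5, 0, 0, 0, 0.032], [0, 0, 7, 0, 0, 0, 0.032], [0, 0, 7, 0, 0, 0, 0.032], [0, 0, 6, 0, 0, 0, 0.032]])

```text
t: 30.03
eef_pos: [528.0, -106.0, 244.3]
tcp_rot: [3.142, 0.0, 2.892]
ft_force: [-0.7, 1.0, 1.2]
opening: 0.419
```

Emit:
apply_moves(commands=[[0, 0, 2, 0, 0, 0, 0.032], [0, 0, 0, 0, 0, 0, 0.032]])

```text
t: 30.2
eef_pos: [528.0, -106.0, 244.2]
tcp_rot: [3.141, 0.0, 2.861]
ft_force: [0.7, 1.1, 0.3]
opening: 0.419
```

```bash
python3 -c "
from h import *
s=env.state();print(s['moment'],s['ft_force'],s['tcp_rot'][2])"
```

```text
[ 0.16417478 -0.04058975 -0.00186658] [0.66004941 1.11687896 0.27840779] 2.8611444446320484
```

Emit:
apply_moves(commands=[[0, 0, 2, 0, 0, 0, 0.032], [0, 0, 0, 0, 0, 0, 0.032]])

```text
t: 30.37
eef_pos: [528.0, -106.0, 244.2]
tcp_rot: [3.141, 0.0, 2.828]
ft_force: [-0.2, 0.4, 1.7]
opening: 0.418
```

```bash
python3 -c "
from h import *
s=env.state();print(s['moment'],s['ft_force'],s['tcp_rot'][2])"
```

```text
[ 0.17296405  0.02913608 -0.01727369] [-0.18926953  0.40278052  1.65120939] 2.828009711659519
```

Emit:
apply_moves(commands=[[0, 0, 2, 0, 0, 0, 0.032], [0, 0, 0, 0, 0, 0, 0.032]])

```text
t: 30.53
eef_pos: [528.0, -106.0, 244.2]
tcp_rot: [3.141, 0.0, 2.793]
ft_force: [-0.3, 1.4, 2.5]
opening: 0.419
```

```bash
python3 -c "
from h import *
s=env.state();print(s['moment'],s['ft_force'],s['tcp_rot'][2])"
```

```text
[ 0.20402324  0.04368581 -0.02402542] [-0.25747094  1.44549315  2.46521722] 2.7934187144623808
```

Emit:
apply_moves(commands=[[0, 0, 2, 0, 0, 0, 0.032], [0, 0, 0, 0, 0, 0, 0.032]])

```text
t: 30.7
eef_pos: [528.0, -106.0, 244.2]
tcp_rot: [3.141, 0.0, 2.759]
ft_force: [-0.6, 1.8, 3.9]
opening: 0.422
```

```bash
python3 -c "
from h import *
s=env.state();print(s['moment'],s['ft_force'],s['tcp_rot'][2])"
```

```text
[0.25900642 0.05759755 0.10802826] [-0.56518405  1.82000399  3.87808406] 2.7590959326633406
```

Emit:
apply_moves(commands=[[0, 0, 2, 0, 0, 0, 0.032], [0, 0, 0, 0, 0, 0, 0.032]])

```text
t: 30.87
eef_pos: [528.0, -106.0, 244.2]
tcp_rot: [-3.141, 0.0, 2.726]
ft_force: [-0.4, 0.9, 3.4]
opening: 0.416
```

```bash
python3 -c "
from h import *
s=env.state();print(s['moment'],s['ft_force'],s['tcp_rot'][2])"
```

```text
[0.34948249 0.04260167 0.87005017] [-0.43268697  0.88294149  3.43840702] 2.7257960443288285
```

Emit:
apply_moves(commands=[[0, 0, -7, 0, 0, 0, 0.032], [0, 0, -7, 0, 0, 0, 0.032], [0, 0, -7, 0, 0, 0, 0.032], [0, 0, -7, 0, 0, 0, 0.032], [0, 0, -5, 0, 0, 0, 0.032]])

```text
t: 31.28
eef_pos: [528.0, -106.1, 244.2]
tcp_rot: [3.141, 0.0, -2.976]
ft_force: [0.0, 0.6, 4.3]
opening: 0.422
```

Emit:
apply_moves(commands=[[0, 0, -4, 0, 0, 0, 0.032], [0, 0, 0, 0, 0, 0, 0.032]])

```text
t: 31.45
eef_pos: [528.0, -106.1, 244.2]
tcp_rot: [3.142, 0.0, -2.909]
ft_force: [-0.2, 1.5, 5.5]
opening: 0.421
```

```bash
python3 -c "
from h import *
s=env.state();print(s['moment'],s['ft_force'],s['tcp_rot'][2])"
```

```text
[ 0.31027139  0.05088038 -0.01382207] [-0.18744812  1.51175569  5.54233219] -2.909264134339265
```

Emit:
apply_moves(commands=[[0, 0, -3, 0, 0, 0, 0.032], [0, 0, 0, 0, 0, 0, 0.032]])

```text
t: 31.62
eef_pos: [528.0, -106.1, 244.2]
tcp_rot: [3.142, 0.0, -2.861]
ft_force: [0.4, 1.2, 5.0]
opening: 0.419
```

```bash
python3 -c "
from h import *
s=env.state();print(s['moment'],s['ft_force'],s['tcp_rot'][2])
cam('scene','k1.png');cam('side','k1s.png')"
```

```text
[ 0.30690791  0.08518746 -0.05661532] [0.36085041 1.18735327 5.02973521] -2.8607559051791496
```

Emit:
apply_moves(commands=[[0, 0, -3, 0, 0, 0, 0.032], [0, 0, 0, 0, 0, 0, 0.032]])

```text
t: 31.88
eef_pos: [528.0, -106.1, 244.2]
tcp_rot: [3.141, 0.001, -2.811]
ft_force: [-0.6, 0.9, 4.2]
opening: 0.417
```

```bash
python3 -c "
from h import *
s=env.state();print(s['moment'],s['ft_force'],s['tcp_rot'][2])"
```

```text
[ 0.49177187 -0.07796587 -0.64592745] [-0.59766765  0.93476478  4.16613602] -2.8109530820178024
```

Emit:
apply_moves(commands=[[0, 0, -2, 0, 0, 0, 0.032], [0, 0, 0, 0, 0, 0, 0.032]])

```text
t: 32.05
eef_pos: [528.2, -106.1, 244.2]
tcp_rot: [3.141, 0.002, -2.778]
ft_force: [3.4, 3.3, 2.9]
opening: 0.421
```

```bash
python3 -c "
from h import *
s=env.state();print(s['moment'],s['ft_force'],s['tcp_rot'][2])
cam('scene','k1.png');cam('side','k1s.png')"
```

```text
[ 0.90767013 -0.48687696 -1.1231057 ] [3.36687904 3.26611623 2.9310048 ] -2.778124708782552
```

Emit:
apply_moves(commands=[[0, 0, 7, 0, 0, 0, 0.032], [0, 0, 7, 0, 0, 0, 0.032], [0, 0, 7, 0, 0, 0, 0.032], [0, 0, 7, 0, 0, 0, 0.032], [0, 0, 7, 0, 0, 0, 0.032]])

```text
t: 32.57
eef_pos: [528.0, -106.0, 244.2]
tcp_rot: [-3.141, 0.0, 2.89]
ft_force: [0.8, 2.3, 5.0]
opening: 0.415
```

Emit:
apply_moves(commands=[[0, 0, 7, 0, 0, 0, 0.032], [0, 0, 2, 0, 0, 0, 0.032], [0, 0, 0, 0, 0, 0, 0.032]])

```text
t: 32.82
eef_pos: [528.2, -106.0, 244.2]
tcp_rot: [-3.141, 0.001, 2.739]
ft_force: [2.4, 1.4, 4.9]
opening: 0.421
```

Run:
```python
from h import *
s=env.state();print(s['moment'],s['ft_force'],s['tcp_rot'][2])
a=cam('scene','k2.png');b=cam('side','k2s.png')
d=cam('wrist'); e=at([666.9,-25.7,372.4],[3.1385,.0,1.5434],d)
g=cv2.cvtColor(cv2.imread('pics/p3.png'),cv2.COLOR_BGR2GRAY)
for c in (285,312,340): print(c,[(r,int(g[r,c])) for r in range(255,300)])
for r in (272,277,282): print(r,onplane(e,312,r,28).round(1))
print(proj(a,[665,-88+14,28]),proj(a,[665,-138+10,33]),proj(b,[665,-88+14,28]))
o=np.zeros((600,800,3),np.uint8)
u=proj(a,[665,-90,28]).astype(int); o[:,:400]=cv2.resize(a['color'][u[1]-60:u[1]+60,u[0]-40:u[0]+40],(400,600),interpolation=cv2.INTER_CUBIC)
u=proj(b,[665,-90,28]).astype(int); o[:,400:]=cv2.resize(b['color'][u[1]-60:u[1]+60,u[0]-40:u[0]+40],(400,600),interpolation=cv2.INTER_CUBIC)
cv2.imwrite('pics/k2c.png',o[:,:,::-1])
```

```text
[ 0.5006076  -0.42422835  0.73277179] [2.36198916 1.431787   4.94282121] 2.739290902179618
285 [(255, 225), (256, 225), (257, 226), (258, 224), (259, 225), (260, 225), (261, 225), (262, 226), (263, 226), (264, 224), (265, 224), (266, 223), (267, 223), (268, 225), (269, 224), (270, 224), (271, 224), (272, 225), (273, 220), (274, 141), (275, 140), (276, 135), (277, 79), (278, 62), (279, 61), (280, 62), (281, 62), (282, 87), (283, 118), (284, 141), (285, 135), (286, 136), (287, 135), (288, 134), (289, 131), (290, 131), (291, 173), (292, 193), (293, 192), (294, 192), (295, 192), (296, 193), (297, 193), (298, 192), (299, 194)]
312 [(255, 75), (256, 72), (257, 69), (258, 90), (259, 186), (260, 225), (261, 225), (262, 224), (263, 224), (264, 226), (265, 225), (266, 225), (267, 224), (268, 224), (269, 223), (270, 224), (271, 224), (272, 225), (273, 224), (274, 224), (275, 218), (276, 135), (277, 82), (278, 61), (279, 63), (280, 62), (281, 65), (282, 89), (283, 122), (284, 143), (285, 139), (286, 141), (287, 136), (288, 131), (289, 130), (290, 123), (291, 131), (292, 141), (293, 139), (294, 139), (295, 141), (296, 139), (297, 142), (298, 139), (299, 141)]
340 [(255, 225), (256, 225), (257, 224), (258, 224), (259, 225), (260, 223), (261, 224), (262, 224), (263, 224), (264, 224), (265, 223), (266, 225), (267, 224), (268, 224), (269, 223), (270, 224), (271, 225), (272, 224), (273, 224), (274, 221), (275, 140), (276, 137), (277, 79), (278, 61), (279, 63), (280, 63), (281, 67), (282, 86), (283, 122), (284, 142), (285, 139), (286, 139), (287, 135), (288, 134), (289, 134), (290, 130), (291, 156), (292, 169), (293, 174), (294, 168), (295, 168), (296, 171), (297, 171), (298, 170), (299, 169)]
272 [662.  -67.5  28. ]
277 [661.9 -71.7  28. ]
282 [661.7 -75.9  28. ]
[384.17827045 387.51766107] [389.41720774 416.5777958 ] [372.4989094  308.53306389]
```

View pics/k2c.png

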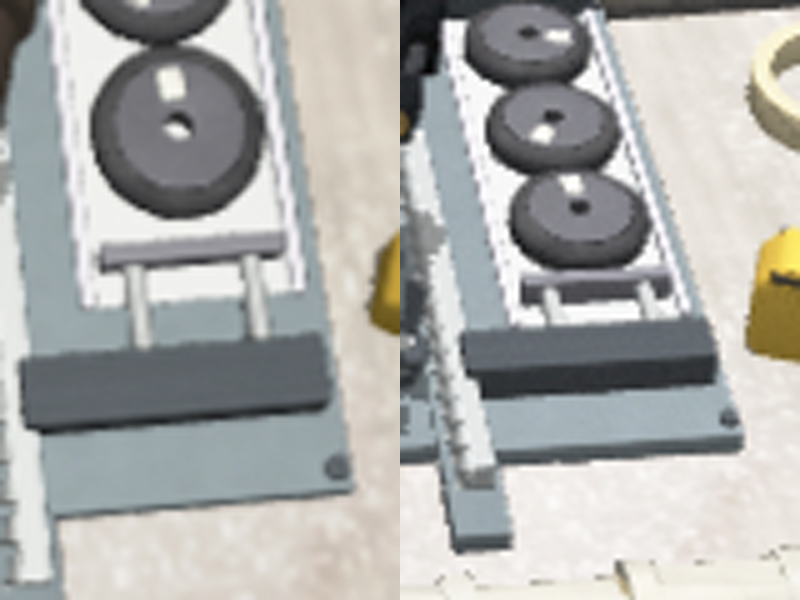

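```bash
cat >> h.py <<'E'
def clampy(p): return .99969*(p[1]-9.8)+.025*(p[0]-668.0)
def gauge(a):
    """pad front and carriage front clamp-y from scene camera brightness profile along the channel"""
    g=cv2.cvtColor(a['color'],cv2.COLOR_RGB2GRAY).astype(np.float32); out={}
    for x in (-20,0,20):
        for nm,z,y0,y1 in (('pad',28,-105,-45),('car',33,-145,-70)):
            ys=np.arange(y0,y1,.5); P=[proj(a,[668+x*.99969+y*.025,9.8-x*.025+y*.99969,z]) for y in ys]; P=np.array(P,np.float32)
            v=cv2.remap(g,P[None,:,0],P[None,:,1],cv2.INTER_LINEAR)[0]; out[nm,x]=(ys,v)
    return out
E
python3 - <<'E'
from h import *
a=cam('scene')
o=gauge(a)
for k,(ys,v) in o.items(): print(k,ys[0],v[::2].astype(int).tolist())
E
```

```text
('pad', -20) -105.0 [157, 155, 153, 151, 153, 157, 176, 199, 221, 237, 235, 233, 231, 229, 230, 227, 224, 213, 198, 147, 91, 89, 93, 126, 150, 152, 153, 152, 161, 181, 206, 232, 240, 240, 240, 240, 240, 240, 239, 236, 223, 191, 113, 69, 59, 54, 59, 63, 66, 69, 72, 74, 76, 79, 83, 89, 95, 102, 107, 113]
('car', -20) -145.0 [157, 147, 104, 57, 55, 61, 80, 93, 99, 100, 99, 98, 99, 99, 100, 99, 99, 100, 100, 99, 99, 98, 97, 97, 97, 97, 98, 98, 100, 110, 123, 144, 153, 157, 158, 158, 159, 160, 160, 160, 159, 159, 157, 158, 162, 181, 202, 224, 240, 240, 240, 240, 238, 237, 235, 232, 221, 205, 141, 91, 91, 102, 132, 150, 152, 152, 150, 164, 184, 212, 240, 240, 240, 240, 240]
('pad', 0) -105.0 [158, 159, 159, 159, 161, 164, 179, 200, 219, 238, 240, 240, 240, 239, 239, 239, 239, 235, 225, 162, 76, 77, 95, 124, 153, 152, 152, 153, 162, 185, 207, 230, 240, 240, 235, 227, 176, 117, 82, 52, 59, 66, 70, 74, 77, 79, 78, 81, 88, 100, 115, 122, 122, 121, 121, 121, 121, 121, 121, 121]
('car', 0) -145.0 [155, 143, 96, 44, 50, 61, 81, 93, 98, 99, 98, 98, 99, 99, 99, 98, 99, 99, 99, 98, 98, 97, 96, 96, 9
[... 225 characters left out ...]
37, 240, 240, 233, 220]
('pad', 20) -105.0 [200, 197, 194, 194, 194, 197, 201, 204, 206, 208, 208, 209, 206, 203, 201, 200, 200, 200, 203, 198, 186, 163, 130, 137, 153, 152, 151, 154, 161, 185, 209, 228, 240, 240, 240, 240, 240, 240, 240, 240, 240, 240, 237, 233, 205, 171, 124, 87, 76, 72, 71, 72, 73, 74, 74, 73, 72, 77, 86, 95]
('car', 20) -145.0 [156, 144, 94, 39, 48, 61, 80, 92, 97, 97, 97, 97, 97, 97, 98, 98, 98, 98, 97, 97, 97, 97, 96, 96, 97, 98, 99, 102, 107, 123, 143, 167, 179, 180, 181, 184, 185, 188, 189, 187, 186, 183, 181, 181, 182, 185, 189, 191, 194, 199, 203, 206, 205, 203, 199, 195, 190, 191, 177, 163, 140, 119, 139, 153, 151, 151, 154, 166, 192, 214, 235, 240, 240, 240, 240]
```

```bash
cat >> h.py <<'E'
def read_gauge(a):
    o=gauge(a); r=[]
    for x in (-20,0,20):
        ys,v=o['car',x]; b=np.median(v[8:40]); 
        i=[k for k in range(30,len(v)) if v[k]>b+27 and v[k-1]<=b+27][:1]
        r.append(ys[i[0]] if i else None)
    return r
E
python3 - <<'E'
from h import *
a=cam('scene'); print(read_gauge(a))
a['color']=cv2.imread('pics/scene0.png')[:,:,::-1].copy(); 
print(read_gauge(a)); o=gauge(a); print(o['pad',0][1][::2].astype(int).tolist()); print(o['car',0][1][::2].astype(int).tolist())
E
```

```text
[np.float64(-114.5), np.float64(-115.0), np.float64(-115.5)]
[np.float64(-123.5), np.float64(-123.5), np.float64(-124.5)]
[131, 131, 131, 131, 132, 135, 147, 165, 177, 187, 128, 74, 74, 81, 108, 123, 125, 124, 122, 134, 151, 180, 210, 212, 212, 212, 212, 212, 212, 212, 213, 213, 213, 213, 212, 212, 212, 212, 212, 212, 212, 212, 212, 212, 212, 212, 212, 213, 213, 212, 212, 212, 212, 212, 212, 212, 212, 212, 212, 212]
[80, 79, 80, 81, 81, 81, 80, 80, 80, 80, 79, 79, 79, 79, 79, 79, 79, 81, 81, 82, 91, 105, 126, 135, 135, 134, 134, 134, 133, 133, 133, 132, 132, 132, 132, 132, 131, 131, 131, 131, 131, 131, 131, 132, 135, 150, 168, 179, 178, 120, 77, 75, 86, 113, 124, 125, 124, 122, 136, 153, 187, 212, 212, 212, 212, 212, 212, 212, 212, 213, 213, 213, 213, 212, 212]
```

Emit:
apply_moves(commands=[[0, 0, -7, 0, 0, 0, 0.032], [0, 0, -7, 0, 0, 0, 0.032], [0, 0, -7, 0, 0, 0, 0.032], [0, 0, -7, 0, 0, 0, 0.032], [0, 0, -7, 0, 0, 0, 0.032]])

```text
t: 33.48
eef_pos: [528.1, -106.1, 244.2]
tcp_rot: [3.141, 0.001, -2.927]
ft_force: [3.3, 3.2, 5.5]
opening: 0.416
```

Emit:
apply_moves(commands=[[0, 0, -7, 0, 0, 0, 0.032], [0, 0, 0, 0, 0, 0, 0.032], [0, 0, 0, 0, 0, 0, 0.032]])

```text
t: 33.73
eef_pos: [528.1, -106.1, 244.2]
tcp_rot: [3.141, 0.001, -2.811]
ft_force: [2.3, 3.7, 4.5]
opening: 0.419
```

```bash
python3 -c "
from h import *
s=env.state();print(s['moment'],s['ft_force'],s['tcp_rot'][2],read_gauge(cam('scene')))"
```

```text
[ 0.78723785 -0.61311094 -0.32469074] [2.34071713 3.7132285  4.49223326] -2.8107439934976206 [np.float64(-99.0), np.float64(-99.0), np.float64(-98.5)]
```

Emit:
apply_moves(commands=[[0, 0, 7, 0, 0, 0, 0.032], [0, 0, 7, 0, 0, 0, 0.032], [0, 0, 7, 0, 0, 0, 0.032], [0, 0, 7, 0, 0, 0, 0.032], [0, 0, 7, 0, 0, 0, 0.032]])

```text
t: 34.2
eef_pos: [527.9, -106.2, 244.2]
tcp_rot: [3.141, -0.0, 2.856]
ft_force: [1.8, 2.8, 7.3]
opening: 0.42
```

Emit:
apply_moves(commands=[[0, 0, 7, 0, 0, 0, 0.032], [0, 0, 0, 0, 0, 0, 0.032], [0, 0, 0, 0, 0, 0, 0.032]])

```text
t: 34.45
eef_pos: [528.1, -106.1, 244.2]
tcp_rot: [3.141, 0.001, 2.74]
ft_force: [3.8, 2.8, 5.4]
opening: 0.42
```

```bash
python3 -c "
from h import *
s=env.state();print(s['moment'],s['ft_force'],s['tcp_rot'][2]);a=cam('scene');print(read_gauge(a)); o=gauge(a); print(o['pad',0][1][::2].astype(int).tolist()); print(o['car',0][1][::2].astype(int).tolist())"
```

```text
[ 0.53153469 -0.51444775  0.44588643] [3.75833603 2.79143352 5.35390858] 2.7402900447678746
[np.float64(-99.0), np.float64(-99.0), np.float64(-98.5)]
[98, 99, 100, 102, 111, 128, 158, 197, 219, 238, 240, 240, 240, 240, 240, 240, 240, 240, 240, 240, 240, 240, 240, 240, 240, 240, 240, 240, 237, 231, 206, 158, 121, 95, 108, 135, 146, 152, 152, 151, 142, 129, 89, 59, 66, 72, 77, 79, 79, 81, 89, 101, 119, 124, 122, 122, 122, 121, 121, 120]
[162, 162, 162, 162, 162, 162, 162, 163, 163, 162, 162, 161, 161, 161, 157, 145, 103, 45, 47, 57, 76, 91, 97, 99, 98, 98, 98, 99, 99, 98, 98, 98, 98, 98, 98, 98, 97, 97, 97, 98, 99, 101, 103, 114, 131, 165, 204, 223, 240, 240, 240, 240, 240, 240, 240, 240, 240, 240, 240, 240, 240, 240, 240, 240, 240, 240, 240, 236, 229, 192, 146, 115, 87, 114, 139]
```

Emit:
apply_moves(commands=[[0, 0, -7, 0, 0, 0, 0.032], [0, 0, -7, 0, 0, 0, 0.032], [0, 0, -7, 0, 0, 0, 0.032], [0, 0, -7, 0, 0, 0, 0.032], [0, 0, -7, 0, 0, 0, 0.032]])

```text
t: 34.92
eef_pos: [528.1, -106.2, 244.2]
tcp_rot: [3.141, 0.001, -2.927]
ft_force: [3.6, 3.3, 4.9]
opening: 0.419
```

Emit:
apply_moves(commands=[[0, 0, -7, 0, 0, 0, 0.032], [0, 0, 0, 0, 0, 0, 0.032], [0, 0, 0, 0, 0, 0, 0.032]])

```text
t: 35.17
eef_pos: [528.0, -106.2, 244.2]
tcp_rot: [3.141, 0.001, -2.811]
ft_force: [1.6, 2.6, 5.2]
opening: 0.421
```

Emit:
apply_moves(commands=[[0, 0, 7, 0, 0, 0, 0.032], [0, 0, 7, 0, 0, 0, 0.032], [0, 0, 7, 0, 0, 0, 0.032], [0, 0, 7, 0, 0, 0, 0.032], [0, 0, 7, 0, 0, 0, 0.032]])

```text
t: 35.58
eef_pos: [527.8, -106.3, 244.2]
tcp_rot: [3.142, -0.0, 2.856]
ft_force: [0.2, 0.7, 6.9]
opening: 0.418
```

Emit:
apply_moves(commands=[[0, 0, 7, 0, 0, 0, 0.032], [0, 0, 0, 0, 0, 0, 0.032], [0, 0, 0, 0, 0, 0, 0.032]])

```text
t: 35.83
eef_pos: [527.9, -106.0, 244.2]
tcp_rot: [3.142, -0.0, 2.74]
ft_force: [1.2, 2.8, 6.7]
opening: 0.418
```

Run:
```python
from h import *
s=env.state();print(s['moment'],s['ft_force'],s['tcp_rot'][2]);a=cam('scene','k3.png');o=gauge(a)
for x in(-20,0,20): print(o['pad',x][1][::2].astype(int).tolist()); print(o['car',x][1][::2].astype(int).tolist())
u=proj(a,[665,-60,28]).astype(int); cv2.imwrite('pics/k3c.png',cv2.resize(a['color'][u[1]-120:u[1]+50,u[0]-65:u[0]+65],(455,595),interpolation=cv2.INTER_CUBIC)[:,:,::-1])
```

```text
[ 0.49616886 -0.25615633  0.40152511] [1.15727147 2.7503816  6.70261657] 2.7402163240193547
[99, 99, 99, 100, 100, 100, 100, 100, 99, 98, 98, 98, 97, 97, 97, 98, 99, 109, 124, 159, 199, 220, 240, 237, 235, 233, 232, 229, 228, 228, 226, 223, 221, 219, 224, 230, 235, 238, 230, 215, 173, 137, 107, 99, 121, 138, 150, 154, 154, 157, 164, 169, 175, 135, 89, 70, 46, 52, 58, 62]
[164, 164, 164, 163, 163, 163, 163, 163, 163, 162, 162, 162, 162, 162, 162, 162, 162, 161, 161, 160, 161, 161, 161, 161, 161, 162, 163, 159, 152, 133, 102, 57, 46, 55, 73, 93, 97, 100, 100, 99, 99, 99, 100, 100, 100, 100, 100, 99, 98, 98, 98, 97, 97, 97, 98, 99, 113, 132, 172, 209, 228, 240, 240, 240, 240, 240, 238, 236, 235, 233, 231, 229, 228, 231, 235]
[98, 98, 99, 99, 100, 100, 100, 99, 98, 98, 97, 97, 97, 97, 98, 98, 98, 112, 143, 183, 227, 237, 239, 240, 240, 240, 240, 240, 240, 240, 240, 240, 240, 240, 240, 240, 240, 240, 234, 227, 171, 118, 101, 96, 121, 142, 149, 153, 152, 146, 137, 112, 73, 64, 71, 75, 79, 78, 75, 78]
[162, 162, 163, 162, 162, 162, 162, 162, 162, 162, 162, 162, 162, 162, 163, 163, 163, 163,
[... 196 characters left out ...]
, 240, 240, 240, 240, 240, 240, 240, 240, 240, 240, 240, 240, 240]
[98, 98, 98, 99, 99, 98, 98, 98, 98, 98, 98, 97, 97, 97, 98, 98, 98, 106, 128, 160, 199, 212, 212, 211, 209, 206, 203, 203, 202, 203, 205, 206, 209, 211, 212, 213, 212, 210, 205, 202, 190, 179, 154, 130, 140, 148, 151, 152, 151, 155, 173, 195, 224, 239, 237, 225, 202, 169, 130, 102]
[163, 163, 163, 163, 163, 163, 163, 163, 163, 163, 163, 163, 163, 163, 162, 162, 162, 161, 161, 161, 161, 161, 161, 161, 161, 161, 161, 155, 145, 114, 82, 54, 46, 58, 75, 93, 97, 98, 98, 97, 97, 98, 99, 99, 98, 98, 98, 98, 98, 97, 97, 97, 97, 98, 98, 98, 109, 126, 159, 197, 201, 202, 203, 203, 205, 205, 203, 199, 197, 196, 196, 198, 200, 203, 207]
```

View pics/k3c.png

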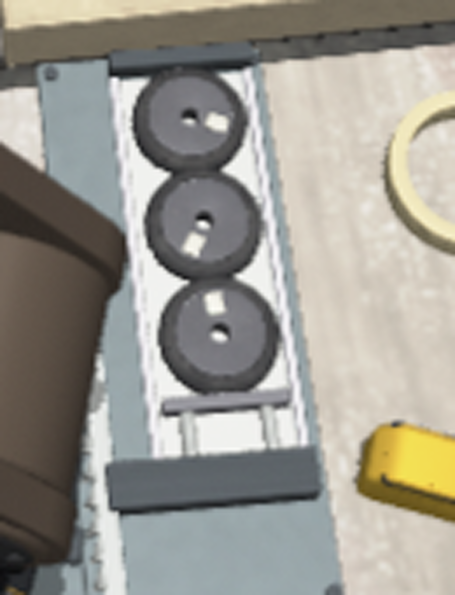

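Emit:
apply_moves(commands=[[0, 0, -7, 0, 0, 0, 0.032], [0, 0, -7, 0, 0, 0, 0.032], [0, 0, -7, 0, 0, 0, 0.032], [0, 0, -7, 0, 0, 0, 0.032], [0, 0, -7, 0, 0, 0, 0.032]])

```text
t: 36.3
eef_pos: [527.8, -106.2, 244.2]
tcp_rot: [3.141, 0.0, -2.927]
ft_force: [0.6, 1.7, 6.6]
opening: 0.416
```

Emit:
apply_moves(commands=[[0, 0, -7, 0, 0, 0, 0.032], [0, 0, 0, 0, 0, 0, 0.032], [0, 0, 0, 0, 0, 0, 0.032]])

```text
t: 36.55
eef_pos: [527.7, -106.3, 244.2]
tcp_rot: [3.141, -0.0, -2.81]
ft_force: [-0.4, 0.4, 6.5]
opening: 0.417
```

Emit:
apply_moves(commands=[[0, 0, 7, 0, 0, 0, 0.032], [0, 0, 7, 0, 0, 0, 0.032], [0, 0, 7, 0, 0, 0, 0.032], [0, 0, 7, 0, 0, 0, 0.032], [0, 0, 7, 0, 0, 0, 0.032]])

```text
t: 36.97
eef_pos: [527.8, -106.4, 244.2]
tcp_rot: [-3.141, -0.0, 2.856]
ft_force: [-0.2, -0.8, 7.0]
opening: 0.419
```

Emit:
apply_moves(commands=[[0, 0, 7, 0, 0, 0, 0.032], [0, 0, 0, 0, 0, 0, 0.032], [0, 0, 0, 0, 0, 0, 0.032]])

```text
t: 37.22
eef_pos: [527.6, -105.9, 244.1]
tcp_rot: [-3.142, -0.001, 2.74]
ft_force: [0.1, 4.3, 8.2]
opening: 0.416
```

Run:
```python
from h import *
s=env.state();print(s['moment'],s['ft_force'],s['tcp_rot'][2]);a=cam('scene','k4.png')
g=cv2.cvtColor(a['color'],cv2.COLOR_RGB2GRAY).astype(np.float32)
for x in(-20,-5,20):
  for z,y0,y1 in((28,-70,-35),(33,-90,-55)):
    P=np.array([proj(a,[668+x+y*.025,9.8-x*.025+y,z]) for y in range(y0,y1)],np.float32); print(x,y0,cv2.remap(g,P[None,:,0],P[None,:,1],cv2.INTER_LINEAR)[0].astype(int).tolist())
```

```text
[0.67235114 0.09581162 0.40505915] [0.11453589 4.25274063 8.20952114] 2.7402706700369044
-20 -70 [228, 235, 239, 237, 232, 221, 194, 122, 83, 93, 111, 140, 154, 154, 154, 154, 159, 165, 160, 155, 117, 77, 77, 68, 66, 63, 65, 68, 72, 75, 75, 76, 78, 83, 92]
-20 -90 [100, 100, 101, 101, 100, 100, 100, 99, 98, 98, 97, 97, 98, 99, 104, 109, 141, 173, 207, 234, 238, 241, 241, 236, 227, 171, 88, 77, 93, 121, 152, 153, 153, 153, 154]
-5 -70 [233, 240, 240, 238, 232, 208, 164, 122, 82, 92, 116, 136, 156, 155, 153, 146, 135, 102, 76, 73, 73, 78, 82, 84, 86, 91, 99, 110, 118, 123, 125, 125, 124, 123, 123]
-5 -90 [100, 100, 100, 100, 99, 99, 99, 98, 98, 97, 97, 98, 99, 99, 105, 124, 152, 195, 223, 236, 241, 241, 237, 231, 196, 155, 110, 75, 99, 122, 144, 156, 154, 150, 142]
20 -70 [206, 212, 210, 207, 205, 201, 200, 186, 174, 143, 117, 139, 155, 152, 151, 150, 153, 162, 174, 194, 205, 208, 207, 205, 187, 160, 121, 83, 73, 73, 74, 75, 75, 76, 78]
20 -90 [99, 99, 99, 99, 98, 98, 98, 98, 98, 97, 97, 98, 99, 99, 102, 106, 125, 151, 179, 206, 209, 210, 207, 202, 195, 185, 169, 149, 126, 123, 147, 155, 152, 151, 151]
```

Emit:
apply_moves(commands=[[0, 0, -5, 0, 0, 0, 0.032], [0, 0, 0, 0, 0, 0, 0.032], [0, 0, 0, 0, 0, -0.003, 0.032], [0, 0, 0, 0, 0, 0, 0.032]])

```text
t: 37.6
eef_pos: [527.7, -106.0, 246.7]
tcp_rot: [3.141, -0.002, 2.827]
ft_force: [0.3, 3.6, -0.2]
opening: 0.417
```

Emit:
apply_moves(commands=[[0, 0, 0, 0, 0, -0.008, 0.032], [0, 0, 0, 0, 0, -0.01, 0.032], [0, 0, 0, 0, 0, -0.01, 0.032], [0, 0, 0, 0, 0, -0.015, 0.032], [0, 0, 0, 0, 0, -0.02, 0.032]])

```text
t: 38.02
eef_pos: [527.6, -106.2, 310.9]
tcp_rot: [-3.141, -0.001, 2.828]
ft_force: [0.5, -0.1, -1.6]
opening: 0.417
```

Emit:
apply_moves(commands=[[0, 0, 0, 0, 0, -0.035, 0.032], [0, 0, 0, 0, 0, -0.035, 0.032], [0, 0, 0, 0, 0, -0.01, 0.032], [0, 0, 0, 0, 0, 0, 0.032]])

```text
t: 38.35
eef_pos: [527.7, -106.1, 393.5]
tcp_rot: [-3.141, 0.006, 2.828]
ft_force: [-0.6, 0.0, -1.6]
opening: 0.418
```

Run:
```python
from h import *
s=env.state();print(s['opening']*95.1,s['ft_force']); go([550,-47,385],1.435)
```

```text
39.705424280380235 [-0.57099273  0.04372144 -1.61837561]
now [ 527.7 -106.1  393.5] yaw 2.8277 shift m [-0.0029  0.0631  0.0086] turn 79.8
```

Emit:
apply_moves(commands=[[0, 0, 7, 0, 0, 0, 0.032], [0, 0, 7, 0, 0, 0, 0.032], [0, 0, 7, 0, 0, 0, 0.032], [0, 0, 7, 0, 0, 0, 0.032], [0, 0, 7, 0, 0, 0, 0.032]])

```text
t: 38.77
eef_pos: [527.6, -106.1, 388.5]
tcp_rot: [-3.14, -0.002, 2.211]
ft_force: [-0.9, 0.3, -1.6]
opening: 0.416
```

Emit:
apply_moves(commands=[[0, 0, 7, 0, 0, 0, 0.032], [0, 0, 7, 0, 0, 0, 0.032], [0, 0, 7, 0, 0, 0, 0.032], [0, 0, 7, 0, 0, 0, 0.032], [0, 0, 7, 0, 0, 0, 0.032]])

```text
t: 39.18
eef_pos: [527.6, -106.1, 388.5]
tcp_rot: [-3.139, -0.001, 1.6]
ft_force: [0.3, -0.7, -2.2]
opening: 0.418
```

Emit:
apply_moves(commands=[[0, 0, 7, 0, 0, 0, 0.032], [0, 0, 2.8, 0, 0, 0, 0.032], [0, 0, 0, 0, 0, 0, 0.032]])

```text
t: 39.43
eef_pos: [527.6, -106.1, 388.6]
tcp_rot: [-3.139, -0.0, 1.433]
ft_force: [0.8, -0.6, -2.1]
opening: 0.42
```

Emit:
apply_moves(commands=[[0, 0, 0, 0.0384, -0.0093, 0, 0.032], [0, 0, 0, 0.0384, -0.0093, 0, 0.032], [0, 0, 0, 0.0384, -0.0093, 0, 0.032], [0, 0, 0, 0.0384, -0.0093, 0, 0.032], [0, 0, 0, 0.0384, -0.0093, 0, 0.032]])

```text
t: 39.85
eef_pos: [507.1, 92.0, 389.2]
tcp_rot: [-3.14, 0.0, 1.437]
ft_force: [1.2, 0.4, -2.6]
opening: 0.422
```

Emit:
apply_moves(commands=[[0, 0, 0, 0.0384, -0.0093, 0, 0.032], [0, 0, 0, 0.0372, -0.0051, 0, 0.032], [0, 0, 0, 0.0372, -0.0051, 0, 0.032], [0, 0, 0, 0.0372, -0.0051, 0, 0.032], [0, 0, 0, 0.0372, -0.0051, 0, 0.032]])

```text
t: 40.27
eef_pos: [503.2, 281.7, 389.1]
tcp_rot: [-3.14, 0.001, 1.438]
ft_force: [1.4, -0.3, -2.1]
opening: 0.418
```

Emit:
apply_moves(commands=[[0, 0, 0, 0.0372, -0.0051, 0, 0.032], [0, 0, 0, 0.0372, -0.0051, 0, 0.032], [0, 0, 0, 0.0372, -0.0051, 0, 0.032], [0, 0, 0, 0.0372, -0.0051, 0, 0.032], [0, 0, 0, 0, 0, 0, 0.032]])

```text
t: 40.68
eef_pos: [502.7, 435.2, 388.3]
tcp_rot: [-3.14, -0.0, 1.441]
ft_force: [0.6, -0.7, -1.7]
opening: 0.416
```

Run:
```python
from h import *
s=env.state();print(s['opening']*95.1,s['ft_force']); go([503.8,434.7,203],1.435)
d=cam('wrist','m1.png')
e=at([503,413,414.7],[-3.1391,.002,1.5445],d)
for p in((238,8),(379,0),(385,250),(259,257)): print(onplane(e,*p,3).round(1))
g=cv2.cvtColor(d['color'],cv2.COLOR_RGB2GRAY); print([(r,int(g[r,283])) for r in range(236,272,2)])
```

```text
39.60362227707681 [ 0.57177732 -0.72731672 -1.72161401]
now [502.7 435.2 388.3] yaw 1.441 shift m [-0.0004  0.0014  0.1853] turn 0.34
[440.4 582.9   3. ]
[558.5 585.8   3. ]
[566.  369.2   3. ]
[445.1 365.3   3. ]
[(236, 47), (238, 45), (240, 43), (242, 41), (244, 46), (246, 51), (248, 62), (250, 61), (252, 61), (254, 62), (256, 58), (258, 58), (260, 59), (262, 60), (264, 59), (266, 64), (268, 87), (270, 86)]
```

Emit:
apply_moves(commands=[[0, 0, 0, 0, 0.001, 0.04, 0.032], [0, 0, 0, 0, 0, 0.04, 0.032], [0, 0, 0, 0, 0, 0.04, 0.032], [0, 0, 0, 0, 0, 0.03, 0.032], [0, 0, 0, 0, 0, 0, 0.032]])

```text
t: 41.15
eef_pos: [503.6, 428.0, 233.3]
tcp_rot: [-3.133, 0.008, 1.436]
ft_force: [-0.7, -1.1, -2.4]
opening: 0.42
```

Emit:
apply_moves(commands=[[0, 0, 0, 0, 0, 0.01, 0.032], [0, 0, 0, 0, 0, 0, 0.032], [0, 0, 0, 0, 0, 0, 0.032]])

```text
t: 41.4
eef_pos: [505.1, 429.9, 231.6]
tcp_rot: [3.14, -0.001, 1.435]
ft_force: [-0.2, 0.5, -2.1]
opening: 0.421
```

Emit:
apply_moves(commands=[[0, 0, 0, 0, 0, 0.012, 0.032], [0, 0, 0, 0, 0, 0.01, 0.032], [0, 0, 0, 0, 0, 0, 0.032], [0, 0, 0, 0, 0, 0, 0.032]])

```text
t: 41.73
eef_pos: [504.6, 430.0, 207.5]
tcp_rot: [-3.141, 0.001, 1.435]
ft_force: [-0.9, -0.4, -1.4]
opening: 0.418
```

Emit:
apply_moves(commands=[[0, 0, 0, 0, 0, 0.003, 0.032], [0, 0, 0, 0, 0, 0, 0.032]])

```text
t: 41.9
eef_pos: [504.7, 430.0, 204.9]
tcp_rot: [-3.142, -0.0, 1.435]
ft_force: [-0.1, -0.1, -1.9]
opening: 0.418
```

Emit:
apply_moves(commands=[[0, 0, 0, 0, 0, 0.002, 0.032], [0, 0, 0, 0, 0, 0, 0.032]])

```text
t: 42.07
eef_pos: [504.7, 430.1, 203.0]
tcp_rot: [3.141, -0.0, 1.435]
ft_force: [0.8, 0.2, -1.2]
opening: 0.419
```

Emit:
apply_moves(commands=[[0, 0, 0, 0, 0, 0.001, 0.032], [0, 0, 0, 0, 0, 0, 0.032], [0, 0, 0, 0, 0, 0, 0.032]])

```text
t: 42.32
eef_pos: [504.7, 430.0, 202.4]
tcp_rot: [3.141, -0.0, 1.435]
ft_force: [-0.9, -0.3, 1.2]
opening: 0.417
```

Emit:
apply_moves(commands=[[0, 0, 0, 0, 0, 0.0005, 0.032], [0, 0, 0, 0, 0, 0, 0.032], [0, 0, 0, 0, 0, 0, 0.032]])

```text
t: 42.57
eef_pos: [504.7, 430.0, 202.2]
tcp_rot: [3.141, -0.0, 1.435]
ft_force: [-1.2, -2.0, 4.5]
opening: 0.422
```

Emit:
apply_moves(commands=[[0, 0, 0, 0, 0, 0, 0.06], [0, 0, 0, 0, 0, 0, 0.06], [0, 0, 0, 0, 0, 0, 0.07], [0, 0, 0, 0, 0, 0, 0.07], [0, 0, 0, 0, 0, 0, 0.07]])

```text
t: 42.98
eef_pos: [504.7, 430.0, 201.5]
tcp_rot: [-3.142, -0.0, 1.435]
ft_force: [-1.2, -0.3, 0.6]
opening: 0.706
```

Emit:
apply_moves(commands=[[0, 0, 0, 0, 0, -0.01, 0.07], [0, 0, 0, 0, 0, -0.03, 0.07], [0, 0, 0, 0, 0, -0.04, 0.07], [0, 0, 0, 0, 0, -0.04, 0.07], [0, 0, 0, 0, 0, -0.04, 0.07]])

```text
t: 43.4
eef_pos: [504.4, 429.8, 364.1]
tcp_rot: [-3.142, -0.0, 1.435]
ft_force: [0.8, 0.5, -0.1]
opening: 0.738
```

Emit:
apply_moves(commands=[[0, 0, 0, 0, 0, -0.04, 0.07], [0, 0, 0, 0, 0, 0, 0.07], [0, 0, 0, 0, 0, 0, 0.07]])

```text
t: 43.65
eef_pos: [504.4, 429.8, 404.9]
tcp_rot: [3.138, -0.004, 1.435]
ft_force: [-0.7, -0.4, -0.8]
opening: 0.735
```

Run:
```python
from h import *
d=cam('wrist','f1.png'); print(env.state()['opening']); go([503,120,390],1.435)
g=cv2.cvtColor(d['color'],cv2.COLOR_RGB2GRAY)
m=cv2.inRange(g,140,255); 
u,v=proj(d,[505,429,33]).astype(int);k=proj(d,[521,543,55]).astype(int); print(u,v,k)
mm=m[max(0,k[1]-5):v-20,u-40:u+60]; cs,_=cv2.findContours(mm,cv2.RETR_EXTERNAL,cv2.CHAIN_APPROX_NONE)
for c in sorted(cs,key=cv2.contourArea)[-2:]:
    r=cv2.minAreaRect(c); b=cv2.boxPoints(r)+[u-40,max(0,k[1]-5)]; print(np.array([onplane(d,*p,13)[:2] for p in b]).round(1).tolist())
a=cam('scene','f1s.png')
o=np.zeros((480,800,3),np.uint8); o[:,:400]=d['color'][:,120:520]; o[:,400:]=cv2.resize(a['color'][265:445,320:470],(400,480),interpolation=cv2.INTER_CUBIC); cv2.imwrite('pics/f1c.png',o[:,:,::-1])
```

```text
0.7339628367981968
now [504.3 429.8 402.7] yaw 1.4351 shift m [-0.3071  0.0406  0.0124] turn 0.01
315 217 [316  68]
[[559.6, 547.9], [569.3, 546.5], [563.4, 490.2], [553.3, 491.6]]
[[511.4, 535.6], [527.0, 533.5], [515.8, 448.5], [499.2, 450.8]]
```

Emit:
apply_moves(commands=[[0, 0, 0, -0.0372, 0.0051, 0, 0.07], [0, 0, 0, -0.0372, 0.0051, 0, 0.07], [0, 0, 0, -0.0372, 0.0051, 0, 0.07], [0, 0, 0, -0.0372, 0.0051, 0, 0.07]])

```text
t: 44.08
eef_pos: [504.3, 278.4, 399.9]
tcp_rot: [-3.139, 0.002, 1.436]
ft_force: [1.3, -0.3, 0.2]
opening: 0.734
```

Emit:
apply_moves(commands=[[0, 0, 0, -0.0372, 0.0051, 0, 0.07], [0, 0, 0, -0.0372, 0.0051, 0, 0.07], [0, 0, 0, -0.0372, 0.0051, 0, 0.07], [0, 0, 0, -0.0372, 0.0051, 0, 0.07]])

```text
t: 44.42
eef_pos: [504.4, 127.9, 400.2]
tcp_rot: [-3.139, 0.001, 1.435]
ft_force: [0.5, -0.4, -0.4]
opening: 0.74
```

Emit:
apply_moves(commands=[[0, 0, 0, -0.0287, 0.0274, 0, 0.07], [0, 0, 0, -0.0287, 0.0274, 0, 0.07], [0, 0, 0, -0.0287, 0.0274, 0, 0.07], [0, 0, 0, -0.0287, 0.0274, 0, 0.07]])

```text
t: 44.75
eef_pos: [598.6, -0.9, 400.2]
tcp_rot: [-3.139, -0.0, 1.435]
ft_force: [0.2, 0.8, 0.9]
opening: 0.739
```

Emit:
apply_moves(commands=[[0, 0, 0, -0.0287, 0.0274, 0, 0.07], [0, 0, 0, -0.0287, 0.0274, 0, 0.07], [0, 0, 0, -0.0287, 0.0274, 0, 0.07], [0, 0, -6.3, 0, 0, 0, 0.07], [0, 0, 0, 0, 0, 0, 0.07]])

```text
t: 45.17
eef_pos: [668.3, -97.3, 398.8]
tcp_rot: [-3.138, -0.001, 1.547]
ft_force: [-0.2, -0.0, -0.1]
opening: 0.739
```

Emit:
apply_moves(commands=[[0, 0, 0, 0, 0, 0, 0.07], [0, 0, 0, 0, 0, 0, 0.07]])

```text
t: 45.33
eef_pos: [667.3, -94.6, 400.8]
tcp_rot: [-3.14, -0.001, 1.543]
ft_force: [-0.4, -0.2, 0.4]
opening: 0.737
```

Run:
```python
from h import *
d=cam('wrist','f2.png'); go([667,-95,400],1.545)
g=cv2.cvtColor(d['color'],cv2.COLOR_RGB2GRAY).astype(np.float32)
for x in(-18,-5,25):
  for z,y0,y1 in((28,-75,-35),(33,-95,-55)):
    P=np.array([proj(d,[668+x+y*.025,9.8-x*.025+y,z]) for y in range(y0,y1)],np.float32); print(x,z,y0,cv2.remap(g,P[None,:,0],P[None,:,1],cv2.INTER_LINEAR)[0].astype(int).tolist())
for p in ((669,-14),(670,50),(671,115)): print(hub(d,p,29))
a=cam('scene','f2s.png')
o=np.zeros((480,800,3),np.uint8); o[:,:400]=d['color'][:,120:520]; o[:,400:]=cv2.resize(a['color'][110:290,235:385],(400,480),interpolation=cv2.INTER_CUBIC); cv2.imwrite('pics/f2c.png',o[:,:,::-1])
```

```text
now [667.3 -94.4 401.2] yaw 1.5437 shift m [-0.0006 -0.0003  0.0012] turn -0.07
-18 28 -75 [62, 131, 141, 141, 140, 140, 138, 138, 137, 138, 139, 134, 94, 83, 89, 92, 93, 94, 96, 87, 80, 127, 135, 135, 135, 106, 55, 45, 46, 48, 49, 51, 52, 50, 50, 56, 60, 68, 73, 73]
-18 33 -95 [59, 58, 60, 62, 60, 63, 62, 64, 62, 61, 59, 61, 61, 62, 64, 60, 61, 63, 59, 46, 44, 91, 132, 135, 134, 132, 130, 129, 129, 127, 129, 128, 99, 81, 87, 91, 92, 95, 95, 89]
-5 28 -75 [60, 142, 151, 150, 151, 151, 153, 153, 154, 154, 152, 143, 97, 85, 87, 90, 93, 94, 98, 86, 54, 44, 47, 47, 52, 56, 53, 56, 57, 65, 72, 73, 74, 75, 73, 76, 73, 76, 75, 77]
-5 33 -95 [60, 61, 59, 60, 63, 62, 64, 58, 61, 63, 63, 62, 60, 64, 64, 64, 62, 62, 60, 45, 46, 95, 149, 151, 149, 152, 152, 154, 152, 154, 153, 153, 108, 84, 87, 89, 91, 95, 96, 91]
25 28 -75 [74, 126, 128, 130, 131, 130, 132, 133, 132, 134, 123, 115, 90, 87, 91, 92, 94, 96, 96, 81, 93, 127, 127, 129, 129, 130, 131, 132, 133, 133, 95, 48, 45, 46, 46, 48, 50, 53, 52, 52]
25 33 -95 [61, 63, 63, 62, 60, 63, 60, 62, 64, 62, 63, 61, 61, 62, 64, 64, 65, 62, 58, 49, 51, 101, 136, 137, 140, 140, 141, 143, 140, 141, 137, 135, 103, 85, 90, 91, 94, 95, 96, 84]
[([313.5, 112.5, 32.099998474121094], 30.7, [666.5, -11.4, 29.0])]
[([315.0, 28.5, 31.600000381469727], 30.0, [669.5, 50.0, 29.0])]
[]
```

View pics/f2c.png

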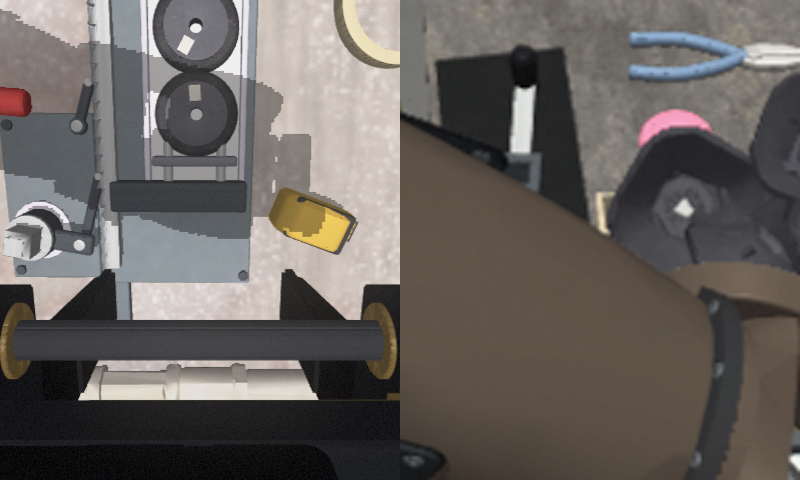

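```bash
python3 -c "
from h import *
print(env.job_done(), env.state()['t'])"
```

```text
the job is handed in; nothing more can be done
the job is handed in; nothing more can be done
```

I handed the job in at about 45 s. I laid all three wheels in the channel and pumped the jaw four strokes with the handle. Then I put the handle back on the mat. The hand-in gave no verdict.

**Last checks**
- **Pad:** It is pressed in about 18 mm by the scene camera and about 19 mm by the wrist camera, so it is inside the 10 to 25 mm range.
- **Wheels:** All three looked flat and in line in the channel. They were touching each other, the pad and the fence when I viewed them after the third stroke. The final wrist picture shows only the two nearest the jaw.
- **Handle:** On the spindle it met the shoulder at the height I expected. On the mat, its arm measured wholly over the mat just after release. The last scene picture still shows it there, though the hub is partly hidden by the arm.
- **Robot:** The gripper was empty and well clear of everything when I handed in.

**Readings that disagreed**
- **Wheel size:** The gripper closed to about 64 mm on the wheels, not the stated 68 mm. The row also came out about 10 mm shorter than I had worked out, so I needed a fourth stroke instead of three.
- **First stroke:** It moved the jaw only about 9 mm, probably because the jaw did not start on a tooth.
- **Wheel spacing:** In the final wrist picture two wheel centres measured about 61 mm apart. The farther wheel was partly cut off at the image edge, so I discounted that reading.
- **Fence:** I could not measure the force on it. I judged it from the contact seen after the third stroke and the pad reading.

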